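# Weigh brass furniture knobs on the shop's beam scale

### The job

Weigh the brass furniture knobs on the counter scale: first slide the empty weighing tray into the platform's track from its open end until it is fully home against the stop, then put every brass knob lying on the counter into the tray, and finally slide the poise along the notched beam until the beam comes to rest with its pointer at the centre mark. Leave the tray home with all the knobs in it, and leave the bell, the mug and the cash box where they are.

Things in the scene. Friction and masses are not known exactly. Their poses are not given: they have to be found in the camera images.
- scale: Grey frame of a counter beam scale, fixed; place and yaw vary. Origin: on the counter under the platform's middle. Foot under the platform 160 mm (x) by 210 mm (y), 34 mm high. Along x = +130 mm a plinth 60 mm wide, 22 mm high, runs y = -250 to +110 mm with the beam's pillar (34 x 26 mm, 182 mm high) and, at y = -222 mm, a white plate 44 mm wide, 4 mm thick, 205 mm high.
- platform: Steel platform 170 mm (x) by 205 mm (y), axes as the scale's. It stays level, and sinks or rises up to 4 mm as the beam tips (at its lowest until the poise lifts it). Origin: mid-width on the underside, at the tray's home place; the plate is 6 mm thick, so the home tray's origin is at (0, 0, 6) mm here. On it a track along y, closed at -y, open at +y (the robot's left).
- track_mouth (a point): Middle of the track's open end, on the plate, 88 mm to +y of the home place. Track walls 148 mm apart; lips reach in 11 mm from each wall (126 mm between lips), 6.5 mm above the plate, 4 mm thick, from the stop to here. From here a flat lipless apron goes on 27 mm to +y between flared guides 6.5 mm high.
- track_stop (a point): Middle of the face of the stop that closes the track's -y end, on the plate, 85 mm to -y of the home place. The home tray's end touches it.
- beam (a joint): Beam angle, rad: 0 = level, pointer at the centre mark; positive = pointer end up (load too heavy: the poise must go outward); negative = down. Stops at +-0.08; starts at the upper stop. Near the centre, moving the poise outward 10 mm lowers it by about 0.07 rad; it settles in about 1 s. Only true while nothing touches beam or poise.
- poise (a joint): Position of the poise along the notched beam, m: 0 = innermost, by the pillar; grows outward (towards the scale's -y) to 0.21. Slides with about 1.5 N of friction and stays where it is left (the notches are marks and do not click). The empty platform balances near 0.05; each 0.1 kg of load moves the balance outward by about 12.5 mm.
- poise_grip (a point): In the poise's grip tab, 14 mm below its top. The poise is a dark steel block 32 mm (x) by 34 mm (y), 40 mm high, around the beam; the tab on it is 24 mm wide (x, across the beam), 12 mm thick (y, along it), and rises 40 mm above the block, whose top is 26 mm below this point. Axes as the beam's: outward is -y. The whole rises and sinks with the beam.
- beam_pivot (a point): The beam's hinge, on top of the pillar. The steel beam, 12 mm wide, 18 mm high, notched on top, goes from here 250 mm to the scale's -y, with a thin pointer on its end, and 60 mm to +y with a round counterweight. At poise 0 the tab is 25 mm outward from here.
- pointer_tip (a point): Tip of the beam's thin black pointer, 285 mm outward from the hinge, in front of the white plate.
- centre_mark (a point): Long black centre mark on the white plate: level with the pointer tip when the beam is balanced.
- tray: Loose aluminium tray, 0.25 kg. Origin: centre of the underside. Floor flange 4 mm thick, 144 mm (x) by 152 mm (y), narrowed to 130 mm at the ends, 170 mm long (y) in all. Rim 120 by 166 mm outside, 3 mm thick, 22 mm high; a 4 mm divider along y makes two bays 55 mm wide, centres x = +-30 mm. Same turned by 180 degrees. In the track its y runs along the track. Starts left of the scale.
- tray_handle (a point): Middle of where to grip the tray's dark wooden handle, 46 mm above its underside. The handle stands upright on the divider in the tray's middle, 10 mm thick (tray x), 60 mm long (tray y), top 60 mm above the underside. Axes as the tray's.
- bell: Bystander: steel counter call bell, 84 mm across, 58 mm high. Origin: centre of its underside.
- mug: Bystander: white mug, 80 mm across, 95 mm high. Origin: centre of its underside.
- cashbox: Bystander: green metal cash box 90 by 120 mm, 70 mm high. Origin: centre of its underside.
- knob0: Brass furniture knob, 34 mm high, 0.13 to 0.22 kg; absent in some runs. Origin: centre of the underside. Round foot 32 mm across, 5 mm high; narrow neck 20 mm; mushroom head 38 mm across from 19 to 28 mm above the underside, tapering to 22 mm at the top. z along its axis, foot to head. Starts upright on the counter to the right of the scale.
- knob1: Brass furniture knob, 34 mm high, 0.13 to 0.22 kg; absent in some runs. Origin: centre of the underside. Round foot 32 mm across, 5 mm high; narrow neck 20 mm; mushroom head 38 mm across from 19 to 28 mm above the underside, tapering to 22 mm at the top. z along its axis, foot to head. Starts upright on the counter to the right of the scale.
- knob2: Brass furniture knob, 34 mm high, 0.13 to 0.22 kg; absent in some runs. Origin: centre of the underside. Round foot 32 mm across, 5 mm high; narrow neck 20 mm; mushroom head 38 mm across from 19 to 28 mm above the underside, tapering to 22 mm at the top. z along its axis, foot to head. Starts upright on the counter to the right of the scale.
- knob3: Brass furniture knob, 34 mm high, 0.13 to 0.22 kg; absent in some runs. Origin: centre of the underside. Round foot 32 mm across, 5 mm high; narrow neck 20 mm; mushroom head 38 mm across from 19 to 28 mm above the underside, tapering to 22 mm at the top. z along its axis, foot to head. Starts upright on the counter to the right of the scale.
- knob4: Brass furniture knob, 34 mm high, 0.13 to 0.22 kg; absent in some runs. Origin: centre of the underside. Round foot 32 mm across, 5 mm high; narrow neck 20 mm; mushroom head 38 mm across from 19 to 28 mm above the underside, tapering to 22 mm at the top. z along its axis, foot to head. Starts upright on the counter to the right of the scale.
There are look-alikes about, which are no part of the job. Of the things shaped like the tray, the aluminium one is meant. What is shaped like the knob2 but turquoise is not meant.

How it is judged:
By the outcome, as a careful person would: the job done as asked, in the order asked, and still so for the second after the job is handed in, with the robot touching nothing.
Of knob0, knob1, knob2, knob3, knob4 only 3 to 4 are there at a start; the rules pass over those that are not, and their reading is None.
At some moment in a run one of knob0, knob1, knob2, knob3, knob4 may be knocked a few centimetres aside while the robot is not near it.
Once in a run the grip may slacken for a moment while it holds something.
It also fails if it takes over 208 s, if anything falls off the work surface, if the arm or the gripper's body presses on something with over 40 N, if the wrist force passes 120 N, or if a joint passes its speed limit or range.

### The arm

A 6-joint arm with a two-finger parallel gripper is mounted at the origin on the work surface. World frame = base frame: x ahead of the robot, y to its left, z up, the work surface at z = 0. Lengths are in m, angles in rad, forces in N, time in s.
With the tool pointing down it reaches from about 0.375 to 0.9 m from the base axis. Payload 3.1 kg.
Tool frame: the origin (TCP) lies midway between the tips of the shut fingers; the grasp point (between the pads) lies 19 mm behind it (manip.grasp_offset is the distance from the TCP to the grasp point, in m); z points along the fingers, y is the line along which they close (so a half turn about z gives the same grasp; the last joint's range is limited). The gripper opens to 85 mm and grips with 20 to 120 N. Pads are 22 mm wide; open, the fingers measure 114 mm over their backs; the gripper's body (76 mm by 85 mm) begins 54 mm behind the grasp point. The pads swing forward as they close: fully open they stand 13 mm farther back than shut.
Start: joints at [1.062, 0.527, 1.433, -0, 1.181, -0.178], TCP at [0.202, 0.591, 0.231] pointing down, gripper open.
Joint ranges: [-3.08, 3.08], [-0.75, 2.2], [0.22, 2.44], [-1.43, 4.57], [0, 2.65], [-2.85, 2.85]. Speed limits (rad/s): [2.79, 2.79, 3.14, 3.14, 3.14, 3.14].

### API

Orientations are given as a unit quaternion [x, y, z, w].
In Python, from station import sensors, cams, order, manip gives the robot as it stands.
- The arm moves only by the tool move_arm, never from a script. Its argument "targets" is a list of rows, each an object of numbers: "dx", "dy", "dz": the shift along the world's x, y, z normalised to -1 to 1, where 1 is 25 mm; "rx", "ry", "rz": the turn, a rotation vector about the world's x, y, z normalised to -1 to 1, where 1 is 30 degrees. A call has exactly 10 rows; each row shifts and turns the commanded pose from where the row before left it; what a row does not reach is not made up. A row lasts 1/8 s, in which the tool goes at most 62.5 mm and 10.7 degrees, less where a joint would pass 70% of its speed; a pose out of reach is approached as far as the arm can. A call with a number of a shift or a turn outside -1 to 1 is refused whole. A call with a gripper value outside its range is refused whole. "claw" is the opening in per cent of the stroke, from 0 (shut) to 100 (fully open), set as the call begins (left out, the last holds). The fingers move at their own pace and stop on an object; "newtons" is the grip in N (left out, the last holds). Time passes only in rows, so rows that do not move let the fingers close, or fill a call up. It gives the time, the measured TCP pose, the force, the opening and the grip force at its end, in the units of the state.
- sensors.sense(): the state, without advancing time (a new reading comes with each control period).
- cams.snapshot(name): name is "scene" or "top"; returns the picture (480x640x3 uint8, red, green, blue); there is no depth.
- cams.camera_model(name): a dict with "fx", "fy", "cx", "cy" (pixels), "distortion" ([k1, k2, p1, p2, k3] as OpenCV has them; the pictures are not rectified), "extrinsics" (4x4, takes a point from world to camera coordinates). Camera axes: x right, y down, z forward; pixel columns grow to the right and rows downward; lengths in m; the calibration is good to about 2 mm. A picture is of the moment at which its call begins. camera_model takes no time and is no camera call.
- order.sign_off(): hands the job in; it is judged then, once.
The state is a dict: "t": time; "q": joint angles; "qd": joint speeds; "tau": joint torques, N m; "tcp_pos": TCP position; "tool_rot": TCP orientation; "force": force on the tool from outside, world axes, zero at the start; "ft_torque": the same for the moment, N m; "finger_gap": opening from 0.0 (shut) to 1.0 (fully open); "gripper_force": force on a finger pad.
Only numpy, scipy, OpenCV 4.12 (cv2) and the standard library are available. Lean on these libraries where they do the work, as an engineer would, in place of code of your own. Each camera call takes 0.05 s, during which the arm holds its last target. There are 200 camera calls.

## Working session

There is one attempt and no reset: what is moved stays moved. The work goes in short steps, Python scripts to look and compute and a tool call to move; the robot and the scene stay as the last step left them, time stands still between calls to the robot, and variables do not carry over. Pictures are saved under pics/ and viewed, at most 14 in all, crops included, and the job is handed in when it is done.

Besides the shell and the picture viewer there is one more tool, called after ">>>" in YAML: its name, and indented under it one key for each argument. move_arm: Moves the arm, as the interface text tells. Scaled input: -1 to 1 covers 25 mm each way for a shift and 30 degrees each way for a turn. Its arguments: {"type":"object","properties":{"targets":{"type":"array"},"claw":{"type":"number"},"newtons":{"type":"number"}},"required":["targets"]}

```bash
ls; mkdir -p pics; python3 - <<'E'
from station import sensors,cams,manip
import cv2,numpy as np
for n in("scene","top"):
    im=cams.snapshot(n); cv2.imwrite(f"pics/{n}0.png",im[:,:,::-1])
    m=cams.camera_model(n); print(n,m["fx"],m["cx"],m["cy"],m["distortion"]);E=np.array(m["extrinsics"]);print(E.round(3),(-E[:3,:3].T@E[:3,3]).round(3))
s=sensors.sense();print({k:np.round(v,3) for k,v in s.items()})
E
```

```text
pics
scene 493.6132330271816 309.89430083017766 235.60764405922512 [0.04792781 0.         0.         0.         0.        ]
[[ 0.41   0.912 -0.01  -0.183]
 [ 0.495 -0.231 -0.838 -0.118]
 [-0.766  0.338 -0.546  1.747]
 [ 0.     0.     0.     1.   ]] [ 1.472 -0.452  0.853]
top 612.3635461490074 313.37402162562574 241.66736922865658 [-0.2148766  0.         0.         0.         0.       ]
[[-1.300e-02 -1.000e+00 -1.000e-03  4.000e-03]
 [-9.910e-01  1.300e-02 -1.310e-01  4.940e-01]
 [ 1.310e-01 -1.000e-03 -9.910e-01  1.854e+00]
 [ 0.000e+00  0.000e+00  0.000e+00  1.000e+00]] [ 2.480e-01 -1.000e-03  1.903e+00]
{'t': np.float64(0.1), 'q': array([ 1.063,  0.528,  1.434,  0.   ,  1.181, -0.179]), 'qd': array([ 0.001, -0.002, -0.004, -0.001, -0.001,  0.   ]), 'tau': array([-0.0000e+00, -4.4331e+01, -1.7859e+01, -0.0000e+00,  4.0000e-03,
        0.0000e+00]), 'tcp_pos': array([0.202, 0.591, 0.23 ]), 'tool_rot': array([ 0.164,  0.986, -0.001, -0.   ]), 'force': array([-0.134,  0.038,  0.467]), 'ft_torque': array([-0.055,  0.012,  0.033]), 'gripper_force': np.float64(0.0), 'finger_gap': np.float64(1.0)}
```

View pics/scene0.png

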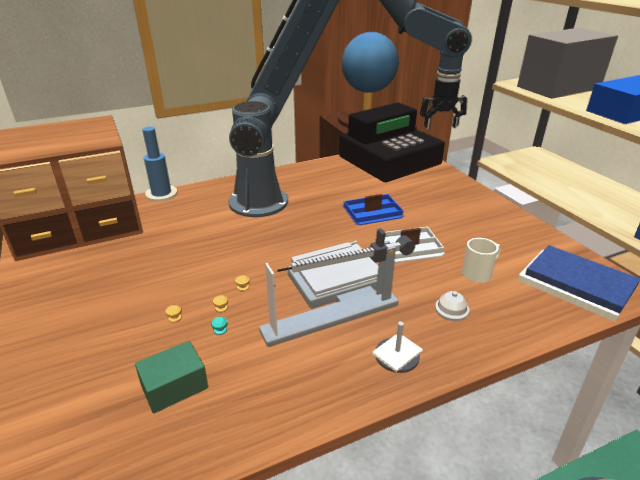

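View pics/top0.png

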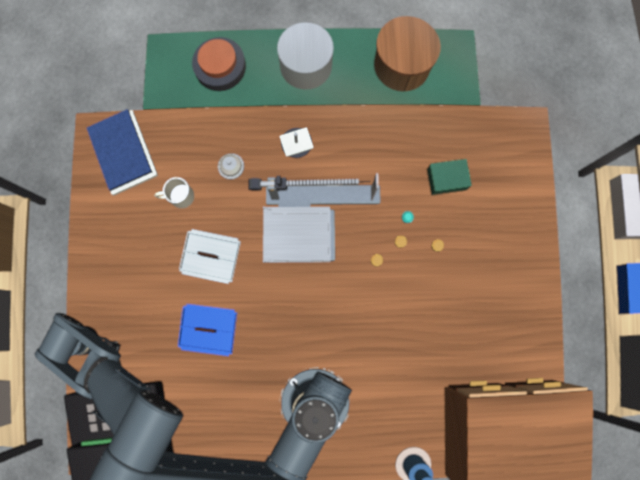

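Scene: aluminium tray at top (210,256), with the blue look-alike at (207,330). The knobs are brass at top (377,260), (401,241) and (438,245); the one at (408,217) is turquoise and not wanted. The platform is at about (299,235), the poise at (278,184), and the white plate with the pointer at scene (270,300).

```bash
cat > h.py <<'E'
from station import sensors,cams,manip
import cv2,numpy as np
np.set_printoptions(suppress=True,precision=4)
M={n:cams.camera_model(n) for n in("scene","top")}
def K(n): m=M[n]; return np.array([[m["fx"],0,m["cx"]],[0,m["fy"],m["cy"]],[0,0,1]]),np.array(m["distortion"]),np.array(m["extrinsics"])
def ray(n,p):
    k,d,E=K(n); u=cv2.undistortPoints(np.array([[p]],float),k,d)[0,0]
    R=E[:3,:3]; return -R.T@E[:3,3], R.T@np.array([u[0],u[1],1])
def plane(n,p,z):
    o,d=ray(n,p); return o+d*(z-o[2])/d[2]
def proj(n,P):
    k,d,E=K(n); return cv2.projectPoints(np.array(P,float).reshape(-1,1,3),cv2.Rodrigues(E[:3,:3])[0],E[:3,3],k,d)[0].reshape(-1,2)
def tri(ps,pt):
    o1,d1=ray("scene",ps);o2,d2=ray("top",pt)
    s=np.linalg.lstsq(np.c_[d1,-d2],o2-o1,rcond=None)[0]; a,b=o1+d1*s[0],o2+d2*s[1]
    return (a+b)/2,np.linalg.norm(a-b)
def blobs(n,im,lo,hi,roi,amin=8):
    x0,y0,x1,y1=roi; h=cv2.cvtColor(im,cv2.COLOR_RGB2HSV)[y0:y1,x0:x1]
    m=cv2.inRange(h,np.array(lo),np.array(hi)); c,l,s,ce=cv2.connectedComponentsWithStats(m)
    return [(ce[i]+[x0,y0],s[i,4]) for i in range(1,c) if s[i,4]>=amin]
def knobs():
    im=cams.snapshot("top")
    return [(plane("top",c,.026),c,a) for c,a in blobs("top",im,(10,130,110),(28,255,255),(345,150,520,330),20)]
def crop(im,roi,k,f):
    x0,y0,x1,y1=roi; cv2.imwrite(f,cv2.resize(im[y0:y1,x0:x1,::-1],None,fx=k,fy=k,interpolation=cv2.INTER_CUBIC))
E
python3 - <<'E'
from h import *
for k in knobs(): print(*k)
t=cv2.imread("pics/top0.png")[:,:,::-1]; s=cv2.imread("pics/scene0.png")[:,:,::-1]
a=cv2.resize(t[165:300,170:390],None,fx=3.6,fy=3.6,interpolation=cv2.INTER_CUBIC)
cv2.imwrite("pics/ct.png",a[:,:,::-1]); crop(s,(250,215,460,350),3.8,"pics/cs.png")
E
```

```text
[ 0.4746 -0.3722  0.026 ] [432.1931 246.6812] 20687
```

View pics/ct.png

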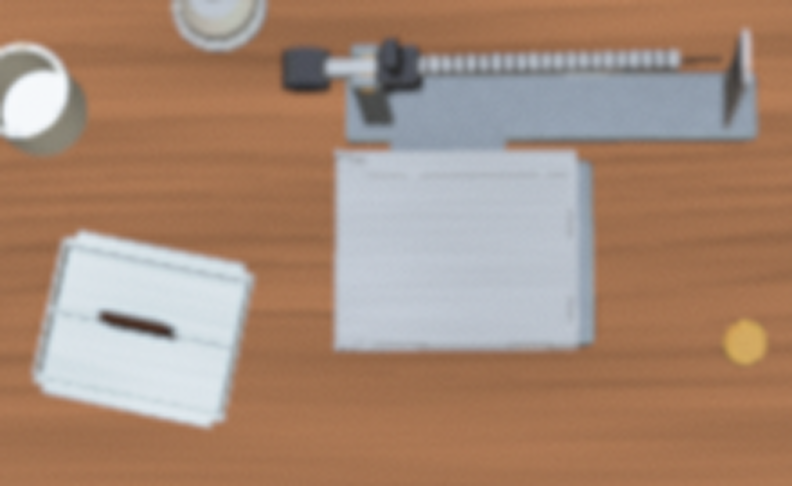

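View pics/cs.png

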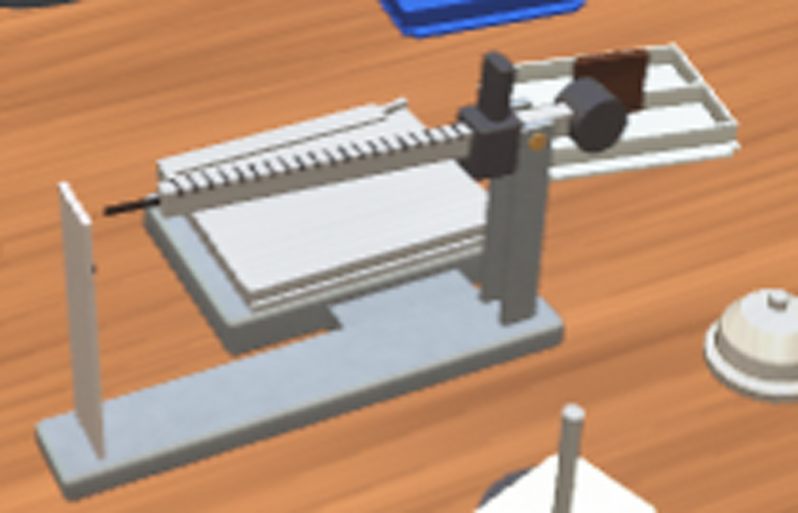

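```bash
python3 - <<'E'
from h import *
t=cv2.imread("pics/top0.png")[:,:,::-1]; s=cv2.imread("pics/scene0.png")[:,:,::-1]
T=lambda x,y:(170+(x+.5)/3.6-.5,165+(y+.5)/3.6-.5); S=lambda x,y:(250+(x+.5)/3.8-.5,215+(y+.5)/3.8-.5)
print("near corner",tri(S(255,290),T(577,150))); print("far corner",tri(S(160,158),T(577,349)))
print("tab top",tri(S(496,57),T(392,42)))
# plinth ends
for p in [(347,140),(757,138),(757,76)]: print("plinth",plane("top",T(*p),.022)[:2])
h=cv2.cvtColor(t,cv2.COLOR_RGB2HSV)
# platform: low sat region, minAreaRect
m=cv2.inRange(h,(0,0,0),(180,70,255))
def big(m,roi):
    x0,y0,x1,y1=roi; c=cv2.findContours(m[y0:y1,x0:x1].copy(),cv2.RETR_EXTERNAL,cv2.CHAIN_APPROX_NONE)[0]
    return max(c,key=cv2.contourArea)+[x0,y0]
mt=m.copy(); c=big(mt,(172,220,250,290)); P=np.array([plane("top",p[0],.006)[:2] for p in c]).astype(np.float32)
print("tray",cv2.minAreaRect(P))
md=cv2.inRange(h,(0,0,0),(180,255,110)); c=big(md,(190,245,230,265)); P=np.array([plane("top",p[0],.06)[:2] for p in c]).astype(np.float32); print("handle",cv2.minAreaRect(P),len(c))
# platform rows profile (saturation) edges along columns
def edge(a):
    a=a.astype(float); return a
for x in (275,290,305,320):
    col=h[195:275,x,1].astype(int); print(x,[ (195+i+ (80-col[i])/(col[i+1]-col[i])) for i in range(79) if (col[i]-80)*(col[i+1]-80)<0])
for y in (215,230,245,255):
    r=h[y,255:345,1].astype(int); print(y,[ (255+i+ (80-r[i])/(r[i+1]-r[i])) for i in range(89) if (r[i]-80)*(r[i+1]-80)<0], t[y,326:340].mean(1).astype(int))
hs=h[205:270,365:450]; 
for c,a in blobs("top",t,(15,110,140),(30,255,255),(345,150,520,330)): print(c,a,plane("top",c,.026))
print(t[260,377],cv2.cvtColor(t,cv2.COLOR_RGB2HSV)[260,377],h[280,380])
E
```

```text
near corner (array([ 0.5997, -0.0523,  0.0623]), np.float64(0.004766946258337289))
far corner (array([ 0.4302, -0.0498,  0.0586]), np.float64(0.00420908415473868))
tab top (array([0.652 , 0.091 , 0.2359]), np.float64(0.0035864515266503293))
plinth [0.618  0.1442]
plinth [ 0.6153 -0.2127]
plinth [ 0.6706 -0.2144]
tray ((0.4577057361602783, 0.32520273327827454), (0.17694056034088135, 0.1491660177707672), 77.6294174194336)
handle ((0.4544263482093811, 0.32061442732810974), (0.06019048020243645, 0.007797307334840298), 78.17179870605469) 38
275 [np.float64(204.71212121212122), np.float64(205.63333333333333), np.float64(262.6764705882353)]
290 [np.float64(262.4736842105263)]
305 [np.float64(262.49152542372883)]
320 [np.float64(204.51351351351352), np.float64(205.45), np.float64(262.3265306122449)]
215 [np.float64(262.1803278688525), np.float64(334.66129032258067)] [193 194 197 191 178 164 155 149 130 118 114 115 114 114]
230 [np.float64(262.16129032258067), np.float64(334.9066666666667)] [195 189 185 188 182 170 163 156 146 127 117 116 116 116]
245 [np.float64(261.9375), np.float64(335.0416666666667)] [197 197 195 192 181 169 164 163 154 134 120 119 119 117]
255 [np.float64(261.8541666666667), np.float64(335.1929824561403)] [196 195 195 193 186 170 164 161 150 126 116 118 120 119]
[400.4296 241.0141] 142 [ 0.4937 -0.2729  0.026 ]
[437.3188 245.029 ] 138 [ 0.4796 -0.3887  0.026 ]
[376.5486 259.7847] 144 [ 0.4362 -0.1968  0.026 ]
[208 167  96] [ 19 137 208] [ 12 129 162]
```

Chosen: the aluminium tray (yaw about -12°, handle at about (0.4555, 0.322)) and the brass knobs at (0.494,-0.273), (0.480,-0.389) and (0.436,-0.197). I'm moving over the handle now.

>>> move_arm:
  targets:
    - {"dx": 1, "dy": -1, "rz": -0.277}
    - {"dx": 1, "dy": -1, "rz": -0.277}
    - {"dx": 1, "dy": -1, "rz": -0.277}
    - {"dx": 1, "dy": -1, "rz": -0.277}
    - {"dx": 1, "dy": -1, "rz": -0.277}
    - {"dx": 1, "dy": -1, "rz": -0.277}
    - {"dx": 1, "dy": -1, "rz": -0.277}
    - {"dx": 1, "dy": -1, "rz": -0.277}
    - {"dx": 1, "dy": -1, "rz": -0.277}
    - {"dx": 1, "dy": -1, "rz": -0.277}
  claw: 50
  newtons: 60

```text
schema error: expected keys dx, dy, dz, rx, ry, rz
```

```bash
python3 - <<'E'
from h import *
for y in (0.0,):
  for z in (.048,.058):
    print(z,[plane("top",p,z)[:2] for p in [(275,204.7),(320,204.5),(275,262.68),(320,262.33),(262.1,215),(261.9,255),(331,235)]])
E
```

```text
0.048 [array([0.6088, 0.1144]), array([ 0.6075, -0.0244]), array([0.4292, 0.1152]), array([ 0.4286, -0.0219]), array([0.5771, 0.1543]), array([0.4532, 0.1551]), array([ 0.5121, -0.0567])]
0.058 [array([0.6069, 0.1138]), array([ 0.6056, -0.0243]), array([0.4282, 0.1145]), array([ 0.4276, -0.0218]), array([0.5753, 0.1535]), array([0.4521, 0.1543]), array([ 0.5107, -0.0564])]
```

>>> move_arm:
  targets:
    - {"dx": 1, "dy": -1, "dz": 0, "rx": 0, "ry": 0, "rz": -0.277}
    - {"dx": 1, "dy": -1, "dz": 0, "rx": 0, "ry": 0, "rz": -0.277}
    - {"dx": 1, "dy": -1, "dz": 0, "rx": 0, "ry": 0, "rz": -0.277}
    - {"dx": 1, "dy": -1, "dz": 0, "rx": 0, "ry": 0, "rz": -0.277}
    - {"dx": 1, "dy": -1, "dz": 0, "rx": 0, "ry": 0, "rz": -0.277}
    - {"dx": 1, "dy": -1, "dz": 0, "rx": 0, "ry": 0, "rz": -0.277}
    - {"dx": 1, "dy": -1, "dz": 0, "rx": 0, "ry": 0, "rz": -0.277}
    - {"dx": 1, "dy": -1, "dz": 0, "rx": 0, "ry": 0, "rz": -0.277}
    - {"dx": 1, "dy": -1, "dz": 0, "rx": 0, "ry": 0, "rz": -0.277}
    - {"dx": 0, "dy": 0, "dz": 0, "rx": 0, "ry": 0, "rz": -0.277}
  claw: 50
  newtons: 60

```text
t: 1.4
tcp_pos: [0.4293, 0.3645, 0.231]
tool_rot: [0.78, 0.626, -0.0, 0.0]
force: [-0.0, 0.7, -0.3]
finger_gap: 0.501
gripper_force: 0.0
```

>>> move_arm:
  targets:
    - {"dx": 0.5, "dy": -0.85, "dz": -0.7, "rx": 0, "ry": 0, "rz": 0}
    - {"dx": 0.55, "dy": -0.85, "dz": -0.7, "rx": 0, "ry": 0, "rz": 0}
    - {"dx": 0, "dy": 0, "dz": -1, "rx": 0, "ry": 0, "rz": 0}
    - {"dx": 0, "dy": 0, "dz": -1, "rx": 0, "ry": 0, "rz": 0}
    - {"dx": 0, "dy": 0, "dz": -1, "rx": 0, "ry": 0, "rz": 0}
    - {"dx": 0, "dy": 0, "dz": -1, "rx": 0, "ry": 0, "rz": 0}
    - {"dx": 0, "dy": 0, "dz": -1, "rx": 0, "ry": 0, "rz": 0}
    - {"dx": 0, "dy": 0, "dz": -1, "rx": 0, "ry": 0, "rz": 0}
    - {"dx": 0, "dy": 0, "dz": -0.6, "rx": 0, "ry": 0, "rz": 0}
    - {"dx": 0, "dy": 0, "dz": -0.1, "rx": 0, "ry": 0, "rz": 0}

```text
t: 2.65
tcp_pos: [0.4531, 0.3235, 0.0279]
tool_rot: [0.777, 0.629, -0.001, -0.0]
force: [-0.9, -0.2, -0.7]
finger_gap: 0.5
gripper_force: 0.0
```

>>> move_arm:
  targets:
    - {"dx": 0, "dy": 0, "dz": 0, "rx": 0, "ry": 0, "rz": 0}
    - {"dx": 0, "dy": 0, "dz": 0, "rx": 0, "ry": 0, "rz": 0}
    - {"dx": 0, "dy": 0, "dz": 0, "rx": 0, "ry": 0, "rz": 0}
    - {"dx": 0, "dy": 0, "dz": 0, "rx": 0, "ry": 0, "rz": 0}
    - {"dx": 0, "dy": 0, "dz": 0, "rx": 0, "ry": 0, "rz": 0}
    - {"dx": 0, "dy": 0, "dz": 0, "rx": 0, "ry": 0, "rz": 0}
    - {"dx": 0, "dy": 0, "dz": 0, "rx": 0, "ry": 0, "rz": 0}
    - {"dx": 0, "dy": 0, "dz": 0, "rx": 0, "ry": 0, "rz": 0}
    - {"dx": 0, "dy": 0, "dz": 0, "rx": 0, "ry": 0, "rz": 0}
    - {"dx": 0, "dy": 0, "dz": 0, "rx": 0, "ry": 0, "rz": 0}
  claw: 0
  newtons: 80

```text
t: 3.9
tcp_pos: [0.4546, 0.3242, 0.0299]
tool_rot: [0.777, 0.629, 0.001, 0.0]
force: [0.3, -0.6, 6.1]
finger_gap: 0.102
gripper_force: 78.9
```

>>> move_arm:
  targets:
    - {"dx": 0, "dy": 0, "dz": 0.6, "rx": 0, "ry": 0, "rz": 0}
    - {"dx": 0, "dy": 0, "dz": 0.6, "rx": 0, "ry": 0, "rz": 0}
    - {"dx": 0, "dy": 0, "dz": 0.6, "rx": 0, "ry": 0, "rz": 0.1}
    - {"dx": 0.4, "dy": 0, "dz": 0.6, "rx": 0, "ry": 0, "rz": 0.1}
    - {"dx": 0.6, "dy": -0.3, "dz": 0.4, "rx": 0, "ry": 0, "rz": 0.1}
    - {"dx": 0.6, "dy": -0.3, "dz": 0, "rx": 0, "ry": 0, "rz": 0.087}
    - {"dx": 0.6, "dy": -0.3, "dz": 0, "rx": 0, "ry": 0, "rz": 0}
    - {"dx": 0.26, "dy": -0.1, "dz": 0, "rx": 0, "ry": 0, "rz": 0}
    - {"dx": 0, "dy": 0, "dz": 0, "rx": 0, "ry": 0, "rz": 0}
    - {"dx": 0, "dy": 0, "dz": 0, "rx": 0, "ry": 0, "rz": 0}

```text
t: 5.15
tcp_pos: [0.5142, 0.2989, 0.0985]
tool_rot: [0.709, 0.705, -0.001, -0.0]
force: [-0.2, 0.0, -3.2]
finger_gap: 0.105
gripper_force: 78.1
```

```bash
python3 - <<'E'
from h import *
t=cams.snapshot("top"); s=cams.snapshot("scene")
crop(t,(170,180,350,290),4.4,"pics/ct2.png"); crop(s,(250,180,470,320),3.6,"pics/cs2.png")
E
```

```text
(no output)
```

View pics/ct2.png

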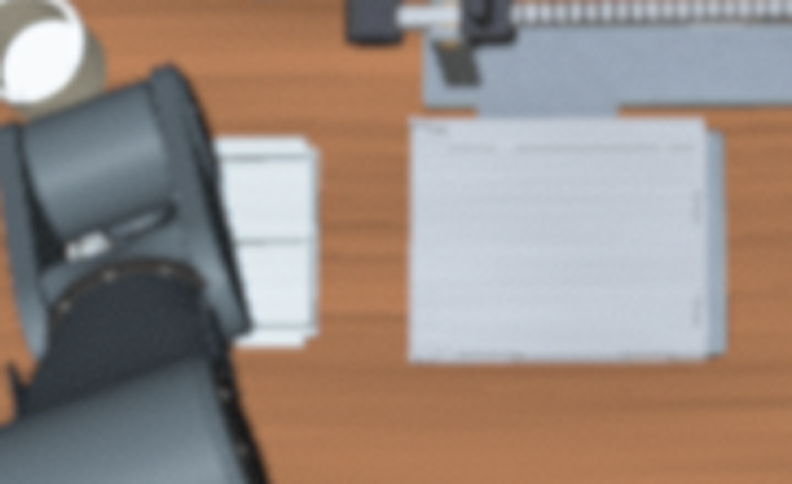

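View pics/cs2.png

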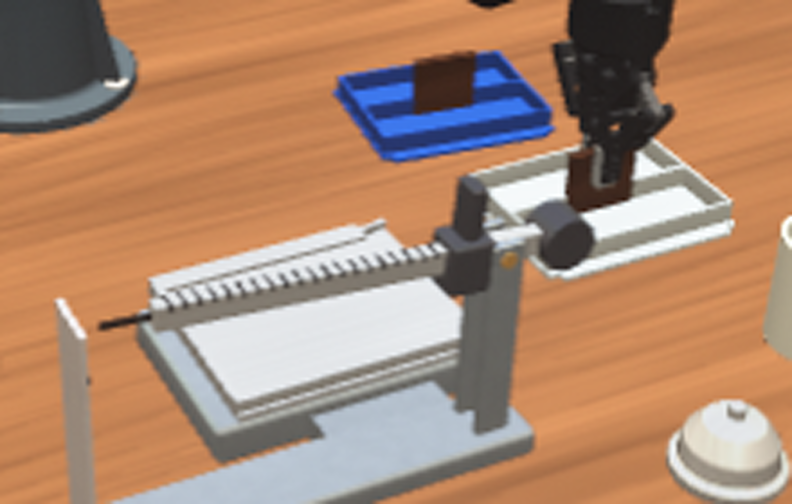

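Top crop: the held tray's flange spans rows 137–347 (divider at row 240) and the platform spans rows 117.5–360. Scene crop: the tray hangs level.

```bash
python3 - <<'E'
from h import *
T=lambda x,y:(170+(x+.5)/4.4-.5,180+(y+.5)/4.4-.5)
a,b=plane("top",T(285,137),.073),plane("top",T(285,347),.073); print("flange",a[:2],b[:2],(a+b)/2)
print("divider",plane("top",T(275,240.5),.091),plane("top",T(240,240),.091))
print("end",plane("top",T(317,240),.08))
for z in(.056,.060):
  for x in (430,690):
    a,b=plane("top",T(x,117.5),z),plane("top",T(x,360.5),z); print("plat",z,x,a[0],b[0],(a+b)/2)
print("lips lines",[plane("top",T(x,y),.058)[0] for x,y in [(470,149),(660,149)]])
# scene: height of plate corners
E
```

```text
flange [0.5871 0.237 ] [0.4409 0.2363] [0.514  0.2367 0.073 ]
divider [0.5121 0.2411 0.091 ] [0.5128 0.2652 0.091 ]
end [0.5137 0.2136 0.08  ]
plat 0.056 430 0.6025328117772929 0.43215714160919305 [0.5173 0.1377 0.056 ]
plat 0.056 690 0.6000644220631416 0.42992743272521816 [ 0.515  -0.0426  0.056 ]
plat 0.06 430 0.60176441848447 0.4317577051712823 [0.5168 0.1374 0.06  ]
plat 0.06 690 0.5993013741890908 0.4295328248310566 [ 0.5144 -0.0425  0.06  ]
lips lines [np.float64(0.579431156618187), np.float64(0.5776583680417069)]
```

>>> move_arm:
  targets:
    - {"dx": 0.1, "dy": -0.6, "dz": 0, "rx": 0, "ry": 0, "rz": -0.01}
    - {"dx": 0.06, "dy": -0.8, "dz": 0, "rx": 0, "ry": 0, "rz": 0}
    - {"dx": 0, "dy": -0.8, "dz": 0, "rx": 0, "ry": 0, "rz": 0}
    - {"dx": 0, "dy": -0.64, "dz": 0, "rx": 0, "ry": 0, "rz": 0}
    - {"dx": 0, "dy": 0, "dz": -0.2, "rx": 0, "ry": 0, "rz": 0}
    - {"dx": 0, "dy": 0, "dz": -0.2, "rx": 0, "ry": 0, "rz": 0}
    - {"dx": 0, "dy": 0, "dz": -0.1, "rx": 0, "ry": 0, "rz": 0}
    - {"dx": 0, "dy": 0, "dz": -0.06, "rx": 0, "ry": 0, "rz": 0}
    - {"dx": 0, "dy": 0, "dz": 0, "rx": 0, "ry": 0, "rz": 0}
    - {"dx": 0, "dy": 0, "dz": 0, "rx": 0, "ry": 0, "rz": 0}

```text
t: 6.5
tcp_pos: [0.5192, 0.228, 0.0849]
tool_rot: [0.711, 0.703, 0.0, 0.0]
force: [0.2, -0.1, -3.3]
finger_gap: 0.104
gripper_force: 78.1
```

>>> move_arm:
  targets:
    - {"dx": 0, "dy": 0, "dz": -0.02, "rx": 0, "ry": 0, "rz": 0}
    - {"dx": 0, "dy": 0, "dz": -0.02, "rx": 0, "ry": 0, "rz": 0}
    - {"dx": 0, "dy": 0, "dz": -0.02, "rx": 0, "ry": 0, "rz": 0}
    - {"dx": 0, "dy": 0, "dz": -0.02, "rx": 0, "ry": 0, "rz": 0}
    - {"dx": 0, "dy": 0, "dz": 0, "rx": 0, "ry": 0, "rz": 0}
    - {"dx": 0, "dy": 0, "dz": 0, "rx": 0, "ry": 0, "rz": 0}
    - {"dx": 0, "dy": 0, "dz": 0, "rx": 0, "ry": 0, "rz": 0}
    - {"dx": 0, "dy": 0, "dz": 0, "rx": 0, "ry": 0, "rz": 0}
    - {"dx": 0, "dy": 0, "dz": 0, "rx": 0, "ry": 0, "rz": 0}
    - {"dx": 0, "dy": 0, "dz": 0, "rx": 0, "ry": 0, "rz": 0}

```text
t: 7.75
tcp_pos: [0.5191, 0.2278, 0.0828]
tool_rot: [0.711, 0.703, -0.0, -0.0]
force: [1.2, 0.3, -2.6]
finger_gap: 0.102
gripper_force: 78.1
```

>>> move_arm:
  targets:
    - {"dx": 0, "dy": 0, "dz": -0.02, "rx": 0, "ry": 0, "rz": 0}
    - {"dx": 0, "dy": 0, "dz": -0.02, "rx": 0, "ry": 0, "rz": 0}
    - {"dx": 0, "dy": 0, "dz": -0.02, "rx": 0, "ry": 0, "rz": 0}
    - {"dx": 0, "dy": 0, "dz": 0, "rx": 0, "ry": 0, "rz": 0}
    - {"dx": 0, "dy": 0, "dz": 0, "rx": 0, "ry": 0, "rz": 0}
    - {"dx": 0, "dy": 0, "dz": 0, "rx": 0, "ry": 0, "rz": 0}
    - {"dx": 0, "dy": 0, "dz": 0, "rx": 0, "ry": 0, "rz": 0}
    - {"dx": 0, "dy": 0, "dz": 0, "rx": 0, "ry": 0, "rz": 0}
    - {"dx": 0, "dy": 0, "dz": 0, "rx": 0, "ry": 0, "rz": 0}
    - {"dx": 0, "dy": 0, "dz": 0, "rx": 0, "ry": 0, "rz": 0}

```text
t: 9.0
tcp_pos: [0.5191, 0.2278, 0.0813]
tool_rot: [0.711, 0.703, -0.0, -0.0]
force: [0.2, -0.4, -2.3]
finger_gap: 0.103
gripper_force: 78.1
```

>>> move_arm:
  targets:
    - {"dx": 0, "dy": 0, "dz": -0.02, "rx": 0, "ry": 0, "rz": 0}
    - {"dx": 0, "dy": 0, "dz": -0.02, "rx": 0, "ry": 0, "rz": 0}
    - {"dx": 0, "dy": 0, "dz": -0.02, "rx": 0, "ry": 0, "rz": 0}
    - {"dx": 0, "dy": 0, "dz": 0, "rx": 0, "ry": 0, "rz": 0}
    - {"dx": 0, "dy": 0, "dz": 0, "rx": 0, "ry": 0, "rz": 0}
    - {"dx": 0, "dy": 0, "dz": 0, "rx": 0, "ry": 0, "rz": 0}
    - {"dx": 0, "dy": 0, "dz": 0, "rx": 0, "ry": 0, "rz": 0}
    - {"dx": 0, "dy": 0, "dz": 0, "rx": 0, "ry": 0, "rz": 0}
    - {"dx": 0, "dy": 0, "dz": 0, "rx": 0, "ry": 0, "rz": 0}
    - {"dx": 0, "dy": 0, "dz": 0, "rx": 0, "ry": 0, "rz": 0}

```text
t: 10.25
tcp_pos: [0.5191, 0.2278, 0.0798]
tool_rot: [0.711, 0.703, -0.0, 0.0]
force: [-0.6, 0.5, -1.5]
finger_gap: 0.103
gripper_force: 78.1
```

>>> move_arm:
  targets:
    - {"dx": 0, "dy": 0, "dz": -0.02, "rx": 0, "ry": 0, "rz": 0}
    - {"dx": 0, "dy": 0, "dz": -0.02, "rx": 0, "ry": 0, "rz": 0}
    - {"dx": 0, "dy": 0, "dz": -0.02, "rx": 0, "ry": 0, "rz": 0}
    - {"dx": 0, "dy": 0, "dz": 0, "rx": 0, "ry": 0, "rz": 0}
    - {"dx": 0, "dy": 0, "dz": 0, "rx": 0, "ry": 0, "rz": 0}
    - {"dx": 0, "dy": 0, "dz": 0, "rx": 0, "ry": 0, "rz": 0}
    - {"dx": 0, "dy": 0, "dz": 0, "rx": 0, "ry": 0, "rz": 0}
    - {"dx": 0, "dy": 0, "dz": 0, "rx": 0, "ry": 0, "rz": 0}
    - {"dx": 0, "dy": 0, "dz": 0, "rx": 0, "ry": 0, "rz": 0}
    - {"dx": 0, "dy": 0, "dz": 0, "rx": 0, "ry": 0, "rz": 0}

```text
t: 11.5
tcp_pos: [0.5191, 0.2278, 0.0783]
tool_rot: [0.711, 0.703, 0.0, -0.0]
force: [-0.4, -0.5, -3.6]
finger_gap: 0.102
gripper_force: 78.1
```

```bash
python3 - <<'E'
from h import *
s=sensors.sense(); print(s["force"],s["ft_torque"],s["tcp_pos"])
sc=cams.snapshot("scene"); t=cams.snapshot("top")
a=cv2.resize(sc[205:290,340:460],None,fx=5,fy=5,interpolation=cv2.INTER_CUBIC); b=cv2.resize(t[195:280,190:300],(600,425+0),interpolation=cv2.INTER_CUBIC)
b=cv2.resize(t[200:270,240:300],None,fx=4,fy=4,interpolation=cv2.INTER_CUBIC)
o=np.zeros((425,800,3),np.uint8); o[:,:600]=a[:425]; o[:280,600:800]=b[:280,:200]; cv2.imwrite("pics/m.png",o[:,:,::-1])
E
```

```text
[-0.4223 -0.5495 -3.5615] [-0.0174  0.0588 -0.0092] [0.5191 0.2278 0.0783]
```

View pics/m.png

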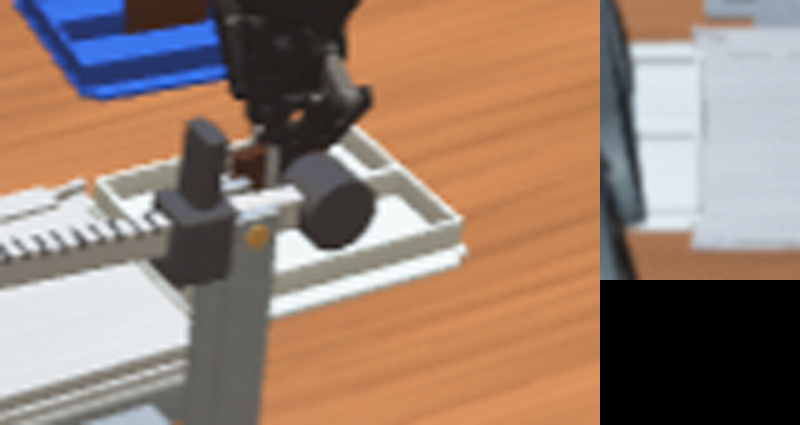

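The tray end reaches just over the apron (inset: tray end at column 702, platform edge at 695), and there is no contact yet. I'm lowering further.

>>> move_arm:
  targets:
    - {"dx": 0, "dy": -0.1, "dz": -0.02, "rx": 0, "ry": 0, "rz": 0}
    - {"dx": 0, "dy": -0.1, "dz": -0.02, "rx": 0, "ry": 0, "rz": 0}
    - {"dx": 0, "dy": 0, "dz": -0.02, "rx": 0, "ry": 0, "rz": 0}
    - {"dx": 0, "dy": 0, "dz": -0.02, "rx": 0, "ry": 0, "rz": 0}
    - {"dx": 0, "dy": 0, "dz": 0, "rx": 0, "ry": 0, "rz": 0}
    - {"dx": 0, "dy": 0, "dz": 0, "rx": 0, "ry": 0, "rz": 0}
    - {"dx": 0, "dy": 0, "dz": 0, "rx": 0, "ry": 0, "rz": 0}
    - {"dx": 0, "dy": 0, "dz": 0, "rx": 0, "ry": 0, "rz": 0}
    - {"dx": 0, "dy": 0, "dz": 0, "rx": 0, "ry": 0, "rz": 0}
    - {"dx": 0, "dy": 0, "dz": 0, "rx": 0, "ry": 0, "rz": 0}

```text
t: 12.85
tcp_pos: [0.5191, 0.2227, 0.0764]
tool_rot: [0.711, 0.703, -0.0, 0.0]
force: [-1.7, -1.2, 2.2]
finger_gap: 0.106
gripper_force: 78.6
```

```bash
python3 -c "
from h import *
s=sensors.sense(); print(s['force'],s['ft_torque'],s['tcp_pos'])"
```

```text
[-1.6504 -1.2061  2.1688] [-0.5585  0.1278 -0.0546] [0.5191 0.2227 0.0764]
```

>>> move_arm:
  targets:
    - {"dx": 0, "dy": 0, "dz": -0.02, "rx": 0, "ry": 0, "rz": 0}
    - {"dx": 0, "dy": 0, "dz": -0.02, "rx": 0, "ry": 0, "rz": 0}
    - {"dx": 0, "dy": 0, "dz": -0.02, "rx": 0, "ry": 0, "rz": 0}
    - {"dx": 0, "dy": 0, "dz": -0.02, "rx": 0, "ry": 0, "rz": 0}
    - {"dx": 0, "dy": 0, "dz": 0, "rx": 0, "ry": 0, "rz": 0}
    - {"dx": 0, "dy": 0, "dz": 0, "rx": 0, "ry": 0, "rz": 0}
    - {"dx": 0, "dy": 0, "dz": 0, "rx": 0, "ry": 0, "rz": 0}
    - {"dx": 0, "dy": 0, "dz": 0, "rx": 0, "ry": 0, "rz": 0}
    - {"dx": 0, "dy": 0, "dz": 0, "rx": 0, "ry": 0, "rz": 0}
    - {"dx": 0, "dy": 0, "dz": 0, "rx": 0, "ry": 0, "rz": 0}

```text
t: 14.1
tcp_pos: [0.5191, 0.2231, 0.0757]
tool_rot: [0.711, 0.703, 0.0, 0.0]
force: [-3.2, -0.1, 10.4]
finger_gap: 0.105
gripper_force: 80.2
```

```bash
python3 -c "
from h import *
s=sensors.sense(); print(s['force'],s['ft_torque'],s['tcp_pos'])"
```

```text
[-3.1931 -0.1201 10.4357] [-0.921   0.5819 -0.0485] [0.5191 0.2231 0.0757]
```

>>> move_arm:
  targets:
    - {"dx": 0, "dy": 0, "dz": 0.12, "rx": 0, "ry": 0, "rz": 0}
    - {"dx": -0.02, "dy": -0.2, "dz": 0, "rx": 0, "ry": 0, "rz": 0}
    - {"dx": -0.02, "dy": -0.2, "dz": 0, "rx": 0, "ry": 0, "rz": 0}
    - {"dx": -0.01, "dy": -0.2, "dz": 0, "rx": 0, "ry": 0, "rz": 0}
    - {"dx": 0, "dy": -0.2, "dz": 0, "rx": 0, "ry": 0, "rz": 0}
    - {"dx": 0, "dy": -0.2, "dz": 0, "rx": 0, "ry": 0, "rz": 0}
    - {"dx": 0, "dy": -0.2, "dz": 0, "rx": 0, "ry": 0, "rz": 0}
    - {"dx": 0, "dy": 0, "dz": 0, "rx": 0, "ry": 0, "rz": 0}
    - {"dx": 0, "dy": 0, "dz": 0, "rx": 0, "ry": 0, "rz": 0}
    - {"dx": 0, "dy": 0, "dz": 0, "rx": 0, "ry": 0, "rz": 0}

```text
t: 15.35
tcp_pos: [0.5179, 0.193, 0.0773]
tool_rot: [0.711, 0.703, 0.0, 0.0]
force: [0.5, -0.1, -1.5]
finger_gap: 0.099
gripper_force: 78.1
```

```bash
python3 -c "
from h import *
s=sensors.sense(); print(s['force'],s['ft_torque'],s['tcp_pos'])"
```

```text
[ 0.4597 -0.115  -1.4845] [-0.0388  0.0375  0.0224] [0.5179 0.193  0.0773]
```

>>> move_arm:
  targets:
    - {"dx": 0, "dy": -0.3, "dz": 0, "rx": 0, "ry": 0, "rz": 0}
    - {"dx": -0.01, "dy": -0.3, "dz": 0, "rx": 0, "ry": 0, "rz": 0}
    - {"dx": 0, "dy": -0.3, "dz": 0, "rx": 0, "ry": 0, "rz": 0}
    - {"dx": -0.01, "dy": -0.3, "dz": 0, "rx": 0, "ry": 0, "rz": 0}
    - {"dx": 0, "dy": -0.3, "dz": 0, "rx": 0, "ry": 0, "rz": 0}
    - {"dx": -0.01, "dy": -0.3, "dz": 0, "rx": 0, "ry": 0, "rz": 0}
    - {"dx": 0, "dy": -0.3, "dz": 0, "rx": 0, "ry": 0, "rz": 0}
    - {"dx": 0, "dy": 0, "dz": 0, "rx": 0, "ry": 0, "rz": 0}
    - {"dx": 0, "dy": 0, "dz": 0, "rx": 0, "ry": 0, "rz": 0}
    - {"dx": 0, "dy": 0, "dz": 0, "rx": 0, "ry": 0, "rz": 0}

```text
t: 16.6
tcp_pos: [0.5171, 0.1405, 0.0773]
tool_rot: [0.711, 0.703, 0.0, -0.0]
force: [0.7, 0.8, -3.0]
finger_gap: 0.107
gripper_force: 78.1
```

```bash
python3 -c "
from h import *
s=sensors.sense(); print(s['force'],s['ft_torque'],s['tcp_pos'])"
```

```text
[ 0.7276  0.7758 -3.0249] [-0.0285  0.0005  0.0398] [0.5171 0.1405 0.0773]
```

>>> move_arm:
  targets:
    - {"dx": 0, "dy": -0.35, "dz": 0, "rx": 0, "ry": 0, "rz": 0}
    - {"dx": -0.01, "dy": -0.35, "dz": 0, "rx": 0, "ry": 0, "rz": 0}
    - {"dx": 0, "dy": -0.35, "dz": 0, "rx": 0, "ry": 0, "rz": 0}
    - {"dx": -0.01, "dy": -0.35, "dz": 0, "rx": 0, "ry": 0, "rz": 0}
    - {"dx": 0, "dy": -0.35, "dz": 0, "rx": 0, "ry": 0, "rz": 0}
    - {"dx": -0.01, "dy": -0.35, "dz": 0, "rx": 0, "ry": 0, "rz": 0}
    - {"dx": 0, "dy": -0.35, "dz": 0, "rx": 0, "ry": 0, "rz": 0}
    - {"dx": 0, "dy": -0.35, "dz": 0, "rx": 0, "ry": 0, "rz": 0}
    - {"dx": 0, "dy": 0, "dz": 0, "rx": 0, "ry": 0, "rz": 0}
    - {"dx": 0, "dy": 0, "dz": 0, "rx": 0, "ry": 0, "rz": 0}

```text
t: 17.85
tcp_pos: [0.5163, 0.0704, 0.0773]
tool_rot: [0.711, 0.703, -0.0, -0.0]
force: [-0.2, 0.3, -2.2]
finger_gap: 0.102
gripper_force: 78.1
```

```bash
python3 -c "
from h import *
s=sensors.sense(); print(s['force'],s['ft_torque'],s['tcp_pos'])"
```

```text
[-0.1929  0.3    -2.1523] [ 0.0157  0.0081 -0.0007] [0.5163 0.0704 0.0773]
```

>>> move_arm:
  targets:
    - {"dx": 0, "dy": -0.3, "dz": 0, "rx": 0, "ry": 0, "rz": 0}
    - {"dx": -0.01, "dy": -0.3, "dz": 0, "rx": 0, "ry": 0, "rz": 0}
    - {"dx": 0, "dy": -0.3, "dz": 0, "rx": 0, "ry": 0, "rz": 0}
    - {"dx": 0, "dy": -0.2, "dz": -0.02, "rx": 0, "ry": 0, "rz": 0}
    - {"dx": 0, "dy": -0.08, "dz": -0.02, "rx": 0, "ry": 0, "rz": 0}
    - {"dx": 0, "dy": -0.05, "dz": 0, "rx": 0, "ry": 0, "rz": 0}
    - {"dx": 0, "dy": -0.05, "dz": 0, "rx": 0, "ry": 0, "rz": 0}
    - {"dx": 0, "dy": -0.05, "dz": 0, "rx": 0, "ry": 0, "rz": 0}
    - {"dx": 0, "dy": 0, "dz": 0, "rx": 0, "ry": 0, "rz": 0}
    - {"dx": 0, "dy": 0, "dz": 0, "rx": 0, "ry": 0, "rz": 0}

```text
t: 19.1
tcp_pos: [0.5165, 0.0375, 0.0769]
tool_rot: [0.711, 0.703, 0.001, 0.0]
force: [-0.0, 3.6, 5.3]
finger_gap: 0.103
gripper_force: 79.4
```

>>> move_arm:
  targets:
    - {"dx": 0, "dy": -0.05, "dz": 0, "rx": 0, "ry": 0, "rz": 0}
    - {"dx": 0, "dy": -0.05, "dz": 0, "rx": 0, "ry": 0, "rz": 0}
    - {"dx": 0, "dy": -0.05, "dz": 0, "rx": 0, "ry": 0, "rz": 0}
    - {"dx": 0, "dy": -0.05, "dz": 0, "rx": 0, "ry": 0, "rz": 0}
    - {"dx": 0, "dy": 0, "dz": 0, "rx": 0, "ry": 0, "rz": 0}
    - {"dx": 0, "dy": 0, "dz": 0, "rx": 0, "ry": 0, "rz": 0}
    - {"dx": 0, "dy": 0, "dz": 0, "rx": 0, "ry": 0, "rz": 0}
    - {"dx": 0, "dy": 0, "dz": 0, "rx": 0, "ry": 0, "rz": 0}
    - {"dx": 0, "dy": 0, "dz": 0, "rx": 0, "ry": 0, "rz": 0}
    - {"dx": 0, "dy": 0, "dz": 0, "rx": 0, "ry": 0, "rz": 0}

```text
t: 20.35
tcp_pos: [0.516, 0.0361, 0.0771]
tool_rot: [0.711, 0.703, 0.002, -0.002]
force: [0.3, 19.0, 8.4]
finger_gap: 0.098
gripper_force: 79.9
```

>>> move_arm:
  targets:
    - {"dx": 0, "dy": 0, "dz": 0, "rx": 0, "ry": 0, "rz": 0}
    - {"dx": 0, "dy": 0, "dz": 0, "rx": 0, "ry": 0, "rz": 0}
    - {"dx": 0, "dy": 0, "dz": 0, "rx": 0, "ry": 0, "rz": 0}
    - {"dx": 0, "dy": 0, "dz": 0, "rx": 0, "ry": 0, "rz": 0}
    - {"dx": 0, "dy": 0, "dz": 0.5, "rx": 0, "ry": 0, "rz": 0}
    - {"dx": 0, "dy": 0, "dz": 1, "rx": 0, "ry": 0, "rz": 0}
    - {"dx": 0, "dy": 0, "dz": 1, "rx": 0, "ry": 0, "rz": 0}
    - {"dx": 0, "dy": 0, "dz": 1, "rx": 0, "ry": 0, "rz": 0}
    - {"dx": 0, "dy": 0, "dz": 1, "rx": 0, "ry": 0, "rz": 0}
    - {"dx": 0, "dy": 0, "dz": 0.5, "rx": 0, "ry": 0, "rz": 0}
  claw: 50

```text
t: 21.6
tcp_pos: [0.5168, 0.0319, 0.2034]
tool_rot: [0.711, 0.703, 0.001, 0.001]
force: [-0.2, -0.2, -0.3]
finger_gap: 0.502
gripper_force: 0.0
```

```bash
sed -i 's/(10,130,110),(28,255,255)/(15,110,140),(30,255,255)/' h.py; python3 - <<'E'
from h import *
s=sensors.sense(); print(s['q'],s['tcp_pos'],s['t'])
for k in knobs(): print(*k)
sc=cams.snapshot("scene"); a=cv2.resize(sc[225:320,255:415],None,fx=5,fy=5,interpolation=cv2.INTER_CUBIC); cv2.imwrite("pics/home.png",a[:,:,::-1])
E
```

```text
[-0.1544  0.4212  1.732  -0.0001  0.9853 -0.1424] [0.5168 0.0319 0.2034] 21.6
[ 0.4937 -0.2729  0.026 ] [400.4315 241.0274] 146
[ 0.4795 -0.3886  0.026 ] [437.2847 245.0657] 137
[ 0.4365 -0.1969  0.026 ] [376.5664 259.7063] 143
```

View pics/home.png

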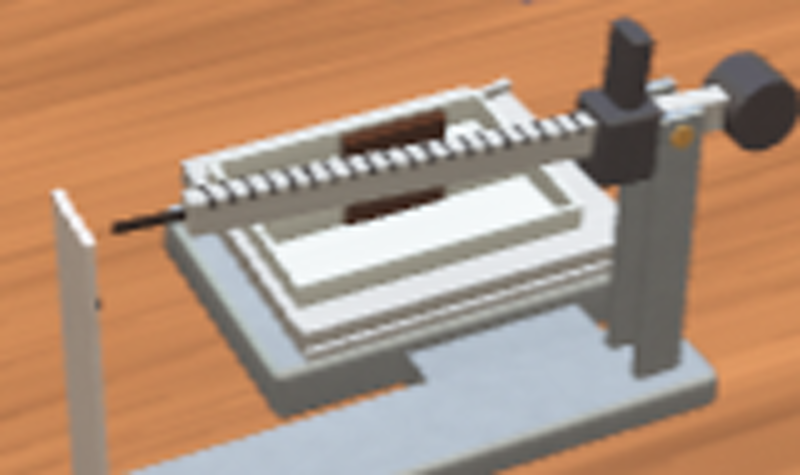

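>>> move_arm:
  targets:
    - {"dx": -0.32, "dy": -0.91, "dz": 0.2, "rx": 0, "ry": 0, "rz": -0.3}
    - {"dx": -0.32, "dy": -0.91, "dz": 0, "rx": 0, "ry": 0, "rz": -0.3}
    - {"dx": -0.32, "dy": -0.91, "dz": 0, "rx": 0, "ry": 0, "rz": -0.3}
    - {"dx": -0.32, "dy": -0.91, "dz": 0, "rx": 0, "ry": 0, "rz": -0.3}
    - {"dx": -0.32, "dy": -0.91, "dz": 0, "rx": 0, "ry": 0, "rz": -0.3}
    - {"dx": -0.32, "dy": -0.91, "dz": 0, "rx": 0, "ry": 0, "rz": -0.3}
    - {"dx": -0.32, "dy": -0.91, "dz": -0.5, "rx": 0, "ry": 0, "rz": -0.3}
    - {"dx": -0.32, "dy": -0.91, "dz": -0.9, "rx": 0, "ry": 0, "rz": -0.3}
    - {"dx": -0.32, "dy": -0.91, "dz": -0.9, "rx": 0, "ry": 0, "rz": -0.3}
    - {"dx": -0.32, "dy": -0.91, "dz": -0.9, "rx": 0, "ry": 0, "rz": -0.3}
  claw: 70

```text
t: 22.95
tcp_pos: [0.4352, -0.1958, 0.1248]
tool_rot: [1.0, -0.009, -0.001, -0.001]
force: [-0.4, 0.1, -0.1]
finger_gap: 0.702
gripper_force: 0.0
```

>>> move_arm:
  targets:
    - {"dx": 0.03, "dy": -0.04, "dz": -0.9, "rx": 0, "ry": 0, "rz": 0}
    - {"dx": 0.02, "dy": 0, "dz": -0.9, "rx": 0, "ry": 0, "rz": 0}
    - {"dx": 0, "dy": 0, "dz": -0.9, "rx": 0, "ry": 0, "rz": 0}
    - {"dx": 0, "dy": 0, "dz": -0.8, "rx": 0, "ry": 0, "rz": 0}
    - {"dx": 0, "dy": 0, "dz": -0.6, "rx": 0, "ry": 0, "rz": 0}
    - {"dx": 0, "dy": 0, "dz": -0.4, "rx": 0, "ry": 0, "rz": 0}
    - {"dx": 0, "dy": 0, "dz": -0.3, "rx": 0, "ry": 0, "rz": 0}
    - {"dx": 0, "dy": 0, "dz": 0, "rx": 0, "ry": 0, "rz": 0}
    - {"dx": 0, "dy": 0, "dz": 0, "rx": 0, "ry": 0, "rz": 0}
    - {"dx": 0, "dy": 0, "dz": 0, "rx": 0, "ry": 0, "rz": 0}

```text
t: 24.2
tcp_pos: [0.4377, -0.1966, 0.0068]
tool_rot: [1.0, -0.006, 0.0, 0.0]
force: [1.0, -0.7, -0.7]
finger_gap: 0.699
gripper_force: 0.0
```

>>> move_arm:
  targets:
    - {"dx": 0, "dy": 0, "dz": 0, "rx": 0, "ry": 0, "rz": 0}
    - {"dx": 0, "dy": 0, "dz": 0, "rx": 0, "ry": 0, "rz": 0}
    - {"dx": 0, "dy": 0, "dz": 0, "rx": 0, "ry": 0, "rz": 0}
    - {"dx": 0, "dy": 0, "dz": 0, "rx": 0, "ry": 0, "rz": 0}
    - {"dx": 0, "dy": 0, "dz": 0.2, "rx": 0, "ry": 0, "rz": 0}
    - {"dx": 0, "dy": 0, "dz": 1, "rx": 0, "ry": 0, "rz": 0}
    - {"dx": 0, "dy": 0, "dz": 1, "rx": 0, "ry": 0, "rz": 0}
    - {"dx": 0, "dy": 0, "dz": 1, "rx": 0, "ry": 0, "rz": 0}
    - {"dx": 0, "dy": 0, "dz": 1, "rx": 0, "ry": 0, "rz": 0}
    - {"dx": 0, "dy": 0, "dz": 1, "rx": 0, "ry": 0, "rz": 0}
  claw: 0
  newtons: 60

```text
t: 25.45
tcp_pos: [0.4369, -0.1961, 0.1371]
tool_rot: [1.0, -0.006, -0.0, -0.0]
force: [0.3, -0.7, -0.8]
finger_gap: 0.415
gripper_force: 60.3
```

>>> move_arm:
  targets:
    - {"dx": 0.24, "dy": 0.98, "dz": 0, "rx": 0, "ry": 0, "rz": 0}
    - {"dx": 0.24, "dy": 0.98, "dz": 0, "rx": 0, "ry": 0, "rz": 0}
    - {"dx": 0.24, "dy": 0.98, "dz": 0, "rx": 0, "ry": 0, "rz": 0}
    - {"dx": 0.24, "dy": 0.98, "dz": 0, "rx": 0, "ry": 0, "rz": 0}
    - {"dx": 0.24, "dy": 0.98, "dz": 0, "rx": 0, "ry": 0, "rz": 0}
    - {"dx": 0.24, "dy": 0.98, "dz": 0, "rx": 0, "ry": 0, "rz": 0}
    - {"dx": 0.24, "dy": 0.98, "dz": 0, "rx": 0, "ry": 0, "rz": 0}
    - {"dx": 0.24, "dy": 0.98, "dz": 0, "rx": 0, "ry": 0, "rz": 0}
    - {"dx": 0, "dy": 0, "dz": -0.5, "rx": 0, "ry": 0, "rz": 0}
    - {"dx": 0, "dy": 0, "dz": -0.5, "rx": 0, "ry": 0, "rz": 0}

```text
t: 26.7
tcp_pos: [0.4849, -0.0006, 0.1105]
tool_rot: [1.0, -0.006, -0.0, 0.0]
force: [0.3, -0.2, -1.7]
finger_gap: 0.417
gripper_force: 60.3
```

>>> move_arm:
  targets:
    - {"dx": 0.02, "dy": 0, "dz": -0.7, "rx": 0, "ry": 0, "rz": 0}
    - {"dx": 0, "dy": 0, "dz": -0.7, "rx": 0, "ry": 0, "rz": 0}
    - {"dx": 0, "dy": 0, "dz": -0.4, "rx": 0, "ry": 0, "rz": 0}
    - {"dx": 0, "dy": 0, "dz": -0.15, "rx": 0, "ry": 0, "rz": 0}
    - {"dx": 0, "dy": 0, "dz": 0, "rx": 0, "ry": 0, "rz": 0}
    - {"dx": 0, "dy": 0, "dz": 0, "rx": 0, "ry": 0, "rz": 0}
    - {"dx": 0, "dy": 0, "dz": 0, "rx": 0, "ry": 0, "rz": 0}
    - {"dx": 0, "dy": 0, "dz": 0, "rx": 0, "ry": 0, "rz": 0}
    - {"dx": 0, "dy": 0, "dz": 0, "rx": 0, "ry": 0, "rz": 0}
    - {"dx": 0, "dy": 0, "dz": 0, "rx": 0, "ry": 0, "rz": 0}

```text
t: 27.95
tcp_pos: [0.4859, -0.0004, 0.0626]
tool_rot: [1.0, -0.006, 0.0, 0.0]
force: [-0.9, -0.2, -2.2]
finger_gap: 0.414
gripper_force: 60.3
```

>>> move_arm:
  targets:
    - {"dx": 0, "dy": 0, "dz": 0, "rx": 0, "ry": 0, "rz": 0}
    - {"dx": 0, "dy": 0, "dz": 0, "rx": 0, "ry": 0, "rz": 0}
    - {"dx": 0, "dy": 0, "dz": 0, "rx": 0, "ry": 0, "rz": 0}
    - {"dx": 0, "dy": 0, "dz": 0.5, "rx": 0, "ry": 0, "rz": 0}
    - {"dx": 0, "dy": 0, "dz": 1, "rx": 0, "ry": 0, "rz": 0}
    - {"dx": 0, "dy": 0, "dz": 1, "rx": 0, "ry": 0, "rz": 0}
    - {"dx": 0, "dy": -1, "dz": 1, "rx": 0, "ry": 0, "rz": 0}
    - {"dx": 0, "dy": -1, "dz": 0, "rx": 0, "ry": 0, "rz": 0}
    - {"dx": 0, "dy": -1, "dz": 0, "rx": 0, "ry": 0, "rz": 0}
    - {"dx": 0, "dy": -1, "dz": 0, "rx": 0, "ry": 0, "rz": 0}
  claw: 54

```text
t: 29.2
tcp_pos: [0.4859, -0.1012, 0.1511]
tool_rot: [1.0, -0.006, 0.001, 0.0]
force: [-0.4, 0.2, -0.7]
finger_gap: 0.54
gripper_force: 0.0
```

```bash
sed -i 's/def knobs():/def knobs(roi=(345,150,520,330)):/;s/(345,150,520,330),20)/roi,20)/' h.py; python3 - <<'E'
from h import *
print(sensors.sense()['tcp_pos'])
for k in knobs((255,150,520,330)): print(*k)
t=cams.snapshot("top"); crop(t,(250,170,450,290),4,"pics/k1.png")
E
```

```text
[ 0.4859 -0.1012  0.1511]
[ 0.4935 -0.2728  0.026 ] [400.4    241.0759] 145
[0.4917 0.0003 0.026 ] [312.4605 242.7763] 76
[ 0.4795 -0.3886  0.026 ] [437.2847 245.0657] 137
```

View pics/k1.png

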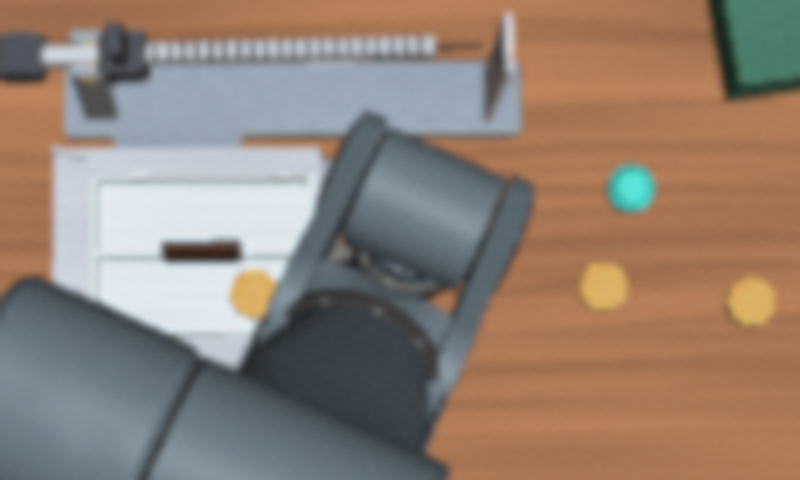

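Knob 1 stands in the near bay (crop 254,293). The knobs at (604,286) and (752,302) are unmoved. Next is knob B.

>>> move_arm:
  targets:
    - {"dx": 0.1, "dy": -0.98, "dz": 0, "rx": 0, "ry": 0, "rz": 0}
    - {"dx": 0.1, "dy": -0.98, "dz": 0, "rx": 0, "ry": 0, "rz": 0}
    - {"dx": 0.1, "dy": -0.98, "dz": 0, "rx": 0, "ry": 0, "rz": 0}
    - {"dx": 0, "dy": -0.98, "dz": 0, "rx": 0, "ry": 0, "rz": 0}
    - {"dx": 0, "dy": -0.98, "dz": 0, "rx": 0, "ry": 0, "rz": 0}
    - {"dx": 0, "dy": -0.98, "dz": 0, "rx": 0, "ry": 0, "rz": 0}
    - {"dx": 0, "dy": -0.98, "dz": -0.3, "rx": 0, "ry": 0, "rz": 0}
    - {"dx": 0, "dy": 0, "dz": -1, "rx": 0, "ry": 0, "rz": 0}
    - {"dx": 0, "dy": 0, "dz": -1, "rx": 0, "ry": 0, "rz": 0}
    - {"dx": 0, "dy": 0, "dz": -1, "rx": 0, "ry": 0, "rz": 0}
  claw: 70

```text
t: 30.55
tcp_pos: [0.4932, -0.2725, 0.0664]
tool_rot: [1.0, -0.006, -0.0, -0.0]
force: [-0.3, -0.7, 0.1]
finger_gap: 0.699
gripper_force: 0.0
```

```bash
python3 - <<'E'
from h import *
print(sensors.sense()['tcp_pos'])
for k in knobs((345,150,520,330)): print(*k)
E
```

```text
[ 0.4932 -0.2725  0.0664]
[ 0.4775 -0.3914  0.026 ] [438.2091 245.6909] 110
```

>>> move_arm:
  targets:
    - {"dx": 0, "dy": 0, "dz": -0.7, "rx": 0, "ry": 0, "rz": 0}
    - {"dx": 0, "dy": 0, "dz": -0.7, "rx": 0, "ry": 0, "rz": 0}
    - {"dx": 0, "dy": 0, "dz": -0.6, "rx": 0, "ry": 0, "rz": 0}
    - {"dx": 0, "dy": 0, "dz": -0.35, "rx": 0, "ry": 0, "rz": 0}
    - {"dx": 0, "dy": 0, "dz": -0.06, "rx": 0, "ry": 0, "rz": 0}
    - {"dx": 0, "dy": 0, "dz": 0, "rx": 0, "ry": 0, "rz": 0}
    - {"dx": 0, "dy": 0, "dz": 0, "rx": 0, "ry": 0, "rz": 0}
    - {"dx": 0, "dy": 0, "dz": 0, "rx": 0, "ry": 0, "rz": 0}
    - {"dx": 0, "dy": 0, "dz": 0, "rx": 0, "ry": 0, "rz": 0}
    - {"dx": 0, "dy": 0, "dz": 0, "rx": 0, "ry": 0, "rz": 0}

```text
t: 31.85
tcp_pos: [0.4934, -0.272, 0.0074]
tool_rot: [1.0, -0.006, 0.0, 0.0]
force: [0.4, -0.5, -0.0]
finger_gap: 0.699
gripper_force: 0.0
```

>>> move_arm:
  targets:
    - {"dx": 0, "dy": 0, "dz": 0, "rx": 0, "ry": 0, "rz": 0}
    - {"dx": 0, "dy": 0, "dz": 0, "rx": 0, "ry": 0, "rz": 0}
    - {"dx": 0, "dy": 0, "dz": 0, "rx": 0, "ry": 0, "rz": 0}
    - {"dx": 0, "dy": 0, "dz": 0, "rx": 0, "ry": 0, "rz": 0}
    - {"dx": 0, "dy": 0, "dz": 0.2, "rx": 0, "ry": 0, "rz": 0}
    - {"dx": 0, "dy": 0, "dz": 1, "rx": 0, "ry": 0, "rz": 0}
    - {"dx": 0, "dy": 0, "dz": 1, "rx": 0, "ry": 0, "rz": 0}
    - {"dx": 0, "dy": 0, "dz": 1, "rx": 0, "ry": 0, "rz": 0}
    - {"dx": 0, "dy": 0, "dz": 1, "rx": 0, "ry": 0, "rz": 0}
    - {"dx": 0, "dy": 0, "dz": 1, "rx": 0, "ry": 0, "rz": 0}
  claw: 0

```text
t: 33.1
tcp_pos: [0.493, -0.2716, 0.1378]
tool_rot: [1.0, -0.006, -0.0, -0.0]
force: [0.0, -0.1, -2.1]
finger_gap: 0.415
gripper_force: 60.1
```

>>> move_arm:
  targets:
    - {"dx": 0.2, "dy": 0.98, "dz": 0, "rx": 0, "ry": 0, "rz": 0}
    - {"dx": 0.2, "dy": 0.98, "dz": 0, "rx": 0, "ry": 0, "rz": 0}
    - {"dx": 0.22, "dy": 0.98, "dz": 0, "rx": 0, "ry": 0, "rz": 0}
    - {"dx": 0.22, "dy": 0.98, "dz": 0, "rx": 0, "ry": 0, "rz": 0}
    - {"dx": 0.22, "dy": 0.98, "dz": 0, "rx": 0, "ry": 0, "rz": 0}
    - {"dx": 0.22, "dy": 0.98, "dz": 0, "rx": 0, "ry": 0, "rz": 0}
    - {"dx": 0.22, "dy": 0.98, "dz": 0, "rx": 0, "ry": 0, "rz": 0}
    - {"dx": 0.22, "dy": 0.98, "dz": 0, "rx": 0, "ry": 0, "rz": 0}
    - {"dx": 0.22, "dy": 0.98, "dz": 0, "rx": 0, "ry": 0, "rz": 0}
    - {"dx": 0.22, "dy": 0.98, "dz": 0, "rx": 0, "ry": 0, "rz": 0}

```text
t: 34.35
tcp_pos: [0.5471, -0.026, 0.137]
tool_rot: [1.0, -0.006, -0.0, -0.0]
force: [0.1, -0.6, -1.5]
finger_gap: 0.413
gripper_force: 60.1
```

>>> move_arm:
  targets:
    - {"dx": 0, "dy": 0.9, "dz": 0, "rx": 0, "ry": 0, "rz": 0}
    - {"dx": 0, "dy": 0.56, "dz": 0, "rx": 0, "ry": 0, "rz": 0}
    - {"dx": 0, "dy": 0, "dz": -0.8, "rx": 0, "ry": 0, "rz": 0}
    - {"dx": 0, "dy": 0, "dz": -0.8, "rx": 0, "ry": 0, "rz": 0}
    - {"dx": 0, "dy": 0, "dz": -0.8, "rx": 0, "ry": 0, "rz": 0}
    - {"dx": 0, "dy": 0, "dz": -0.5, "rx": 0, "ry": 0, "rz": 0}
    - {"dx": 0, "dy": 0, "dz": -0.15, "rx": 0, "ry": 0, "rz": 0}
    - {"dx": 0, "dy": 0, "dz": 0, "rx": 0, "ry": 0, "rz": 0}
    - {"dx": 0, "dy": 0, "dz": 0, "rx": 0, "ry": 0, "rz": 0}
    - {"dx": 0, "dy": 0, "dz": 0, "rx": 0, "ry": 0, "rz": 0}

```text
t: 35.6
tcp_pos: [0.5478, 0.0095, 0.0617]
tool_rot: [1.0, -0.006, 0.001, 0.0]
force: [0.7, 0.2, -1.4]
finger_gap: 0.414
gripper_force: 60.1
```

>>> move_arm:
  targets:
    - {"dx": 0, "dy": 0, "dz": 0, "rx": 0, "ry": 0, "rz": 0}
    - {"dx": 0, "dy": 0, "dz": 0, "rx": 0, "ry": 0, "rz": 0}
    - {"dx": 0, "dy": 0, "dz": 0, "rx": 0, "ry": 0, "rz": 0}
    - {"dx": 0, "dy": 0, "dz": 0.5, "rx": 0, "ry": 0, "rz": 0}
    - {"dx": 0, "dy": 0, "dz": 1, "rx": 0, "ry": 0, "rz": 0}
    - {"dx": 0, "dy": 0, "dz": 1, "rx": 0, "ry": 0, "rz": 0}
    - {"dx": 0, "dy": -1, "dz": 1, "rx": 0, "ry": 0, "rz": 0}
    - {"dx": 0, "dy": -1, "dz": 0, "rx": 0, "ry": 0, "rz": 0}
    - {"dx": -0.5, "dy": -1, "dz": 0, "rx": 0, "ry": 0, "rz": 0}
    - {"dx": -1, "dy": -1, "dz": 0, "rx": 0, "ry": 0, "rz": 0}
  claw: 54

```text
t: 36.85
tcp_pos: [0.5107, -0.0916, 0.1497]
tool_rot: [1.0, -0.006, 0.001, 0.001]
force: [0.0, -0.1, -0.2]
finger_gap: 0.539
gripper_force: 0.0
```

>>> move_arm:
  targets:
    - {"dx": -0.3, "dy": -1, "dz": 0, "rx": 0, "ry": 0, "rz": 0}
    - {"dx": -0.3, "dy": -1, "dz": 0, "rx": 0, "ry": 0, "rz": 0}
    - {"dx": -0.3, "dy": -1, "dz": 0, "rx": 0, "ry": 0, "rz": 0}
    - {"dx": -0.3, "dy": -1, "dz": 0, "rx": 0, "ry": 0, "rz": 0}
    - {"dx": 0, "dy": -1, "dz": 0, "rx": 0, "ry": 0, "rz": 0}
    - {"dx": 0, "dy": -1, "dz": 0, "rx": 0, "ry": 0, "rz": 0}
    - {"dx": 0, "dy": -1, "dz": 0, "rx": 0, "ry": 0, "rz": 0}
    - {"dx": 0, "dy": -0.5, "dz": 0, "rx": 0, "ry": 0, "rz": 0}
    - {"dx": 0, "dy": 0, "dz": 0, "rx": 0, "ry": 0, "rz": 0}
    - {"dx": 0, "dy": 0, "dz": 0, "rx": 0, "ry": 0, "rz": 0}
  claw: 70

```text
t: 38.1
tcp_pos: [0.4795, -0.277, 0.1484]
tool_rot: [1.0, -0.006, -0.0, -0.001]
force: [0.5, 0.4, 0.0]
finger_gap: 0.695
gripper_force: 0.0
```

```bash
python3 - <<'E'
from h import *
print(sensors.sense()['tcp_pos'])
for k in knobs((255,150,520,330)): print(*k)
E
```

```text
[ 0.4795 -0.277   0.1484]
[0.5558 0.0089 0.026 ] [309.4458 222.3614] 83
```

```bash
python3 - <<'E'
from h import *
s=cams.snapshot("scene")
for c,a in blobs("scene",s,(15,110,120),(30,255,255),(120,230,420,400),20): print(c,a,plane("scene",c,.02))
E
```

```text
[314.8382 254.9559] 68 [0.403  0.0352 0.02  ]
[328.7958 270.0915] 142 [0.4857 0.0401 0.02  ]
[180.9779 307.1327] 226 [ 0.4669 -0.3668  0.02  ]
```

```bash
python3 - <<'E'
from h import *
s=cv2.imread("pics/scene0.png")[:,:,::-1]
for c,a in blobs("scene",s,(15,110,120),(30,255,255),(120,230,260,400),20): print(c,a,plane("scene",c,.02))
E
```

```text
[242.1937 282.3613] 191 [ 0.4362 -0.196   0.02  ]
[220.3645 302.8925] 214 [ 0.4932 -0.2722  0.02  ]
[173.1384 312.692 ] 224 [ 0.4794 -0.3888  0.02  ]
```

Knob C was knocked aside and is now at about (0.467,-0.367). I'm going there.

>>> move_arm:
  targets:
    - {"dx": -0.25, "dy": -0.9, "dz": 0, "rx": 0, "ry": 0, "rz": 0}
    - {"dx": -0.25, "dy": -0.9, "dz": 0, "rx": 0, "ry": 0, "rz": 0}
    - {"dx": 0, "dy": -0.9, "dz": 0, "rx": 0, "ry": 0, "rz": 0}
    - {"dx": 0, "dy": -0.9, "dz": 0, "rx": 0, "ry": 0, "rz": 0}
    - {"dx": 0, "dy": 0, "dz": -0.8, "rx": 0, "ry": 0, "rz": 0}
    - {"dx": 0, "dy": 0, "dz": -0.8, "rx": 0, "ry": 0, "rz": 0}
    - {"dx": 0, "dy": 0, "dz": -0.8, "rx": 0, "ry": 0, "rz": 0}
    - {"dx": 0, "dy": 0, "dz": -0.8, "rx": 0, "ry": 0, "rz": 0}
    - {"dx": 0, "dy": 0, "dz": 0, "rx": 0, "ry": 0, "rz": 0}
    - {"dx": 0, "dy": 0, "dz": 0, "rx": 0, "ry": 0, "rz": 0}

```text
t: 39.45
tcp_pos: [0.4678, -0.3688, 0.069]
tool_rot: [1.0, -0.006, 0.0, 0.0]
force: [-0.6, -0.3, -0.7]
finger_gap: 0.699
gripper_force: 0.0
```

```bash
python3 - <<'E'
from h import *
print(sensors.sense()['tcp_pos'])
s=cams.snapshot("scene")
for c,a in blobs("scene",s,(15,110,120),(30,255,255),(120,230,420,400),20): print(c,a,plane("scene",c,.02))
crop(s,(120,240,280,360),4,"pics/c.png")
E
```

```text
[ 0.4678 -0.3688  0.069 ]
[314.8382 254.9559] 68 [0.403  0.0352 0.02  ]
[328.7762 270.1189] 143 [0.4858 0.04   0.02  ]
[181.0044 307.1106] 226 [ 0.4668 -0.3667  0.02  ]
```

View pics/c.png

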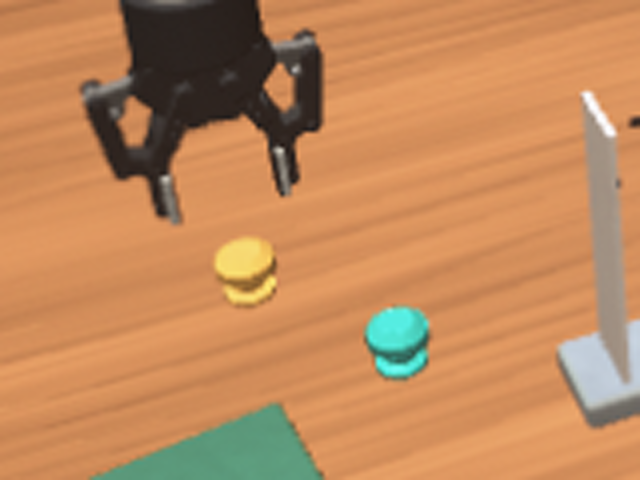

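Knob C is upright at crop (247,270), below the open fingers, with the turquoise knob well clear at (398,342). I'm descending and grasping.

>>> move_arm:
  targets:
    - {"dx": -0.04, "dy": 0.08, "dz": -0.7, "rx": 0, "ry": 0, "rz": 0}
    - {"dx": 0, "dy": 0, "dz": -0.7, "rx": 0, "ry": 0, "rz": 0}
    - {"dx": 0, "dy": 0, "dz": -0.6, "rx": 0, "ry": 0, "rz": 0}
    - {"dx": 0, "dy": 0, "dz": -0.4, "rx": 0, "ry": 0, "rz": 0}
    - {"dx": 0, "dy": 0, "dz": -0.12, "rx": 0, "ry": 0, "rz": 0}
    - {"dx": 0, "dy": 0, "dz": 0, "rx": 0, "ry": 0, "rz": 0}
    - {"dx": 0, "dy": 0, "dz": 0, "rx": 0, "ry": 0, "rz": 0}
    - {"dx": 0, "dy": 0, "dz": 0, "rx": 0, "ry": 0, "rz": 0}
    - {"dx": 0, "dy": 0, "dz": 0, "rx": 0, "ry": 0, "rz": 0}
    - {"dx": 0, "dy": 0, "dz": 0, "rx": 0, "ry": 0, "rz": 0}

```text
t: 40.75
tcp_pos: [0.4664, -0.366, 0.0057]
tool_rot: [1.0, -0.006, 0.0, 0.0]
force: [-0.8, 0.2, 0.6]
finger_gap: 0.704
gripper_force: 0.0
```

>>> move_arm:
  targets:
    - {"dx": 0, "dy": 0, "dz": 0, "rx": 0, "ry": 0, "rz": 0}
    - {"dx": 0, "dy": 0, "dz": 0, "rx": 0, "ry": 0, "rz": 0}
    - {"dx": 0, "dy": 0, "dz": 0, "rx": 0, "ry": 0, "rz": 0}
    - {"dx": 0, "dy": 0, "dz": 0, "rx": 0, "ry": 0, "rz": 0}
    - {"dx": 0, "dy": 0, "dz": 0.2, "rx": 0, "ry": 0, "rz": 0}
    - {"dx": 0, "dy": 0, "dz": 1, "rx": 0, "ry": 0, "rz": 0}
    - {"dx": 0, "dy": 0, "dz": 1, "rx": 0, "ry": 0, "rz": 0}
    - {"dx": 0, "dy": 0, "dz": 1, "rx": 0, "ry": 0, "rz": 0}
    - {"dx": 0, "dy": 0, "dz": 1, "rx": 0, "ry": 0, "rz": 0}
    - {"dx": 0, "dy": 0, "dz": 1, "rx": 0, "ry": 0, "rz": 0}
  claw: 0

```text
t: 42.0
tcp_pos: [0.466, -0.3654, 0.1357]
tool_rot: [1.0, -0.006, -0.0, -0.001]
force: [0.7, 0.3, -3.7]
finger_gap: 0.411
gripper_force: 60.3
```

>>> move_arm:
  targets:
    - {"dx": 0.08, "dy": 1, "dz": 0, "rx": 0, "ry": 0, "rz": 0}
    - {"dx": 0.08, "dy": 1, "dz": 0, "rx": 0, "ry": 0, "rz": 0}
    - {"dx": 0.08, "dy": 1, "dz": 0, "rx": 0, "ry": 0, "rz": 0}
    - {"dx": 0.08, "dy": 1, "dz": 0, "rx": 0, "ry": 0, "rz": 0}
    - {"dx": 0.08, "dy": 1, "dz": 0, "rx": 0, "ry": 0, "rz": 0}
    - {"dx": 0.08, "dy": 1, "dz": 0, "rx": 0, "ry": 0, "rz": 0}
    - {"dx": 0.08, "dy": 1, "dz": 0, "rx": 0, "ry": 0, "rz": 0}
    - {"dx": 0.08, "dy": 1, "dz": 0, "rx": 0, "ry": 0, "rz": 0}
    - {"dx": 0.08, "dy": 1, "dz": 0, "rx": 0, "ry": 0, "rz": 0}
    - {"dx": 0.08, "dy": 1, "dz": 0, "rx": 0, "ry": 0, "rz": 0}

```text
t: 43.25
tcp_pos: [0.486, -0.1138, 0.1353]
tool_rot: [1.0, -0.006, -0.0, -0.0]
force: [0.6, -0.2, -2.0]
finger_gap: 0.409
gripper_force: 60.3
```

>>> move_arm:
  targets:
    - {"dx": 0, "dy": 0.95, "dz": 0, "rx": 0, "ry": 0, "rz": 0}
    - {"dx": 0, "dy": 0.95, "dz": 0, "rx": 0, "ry": 0, "rz": 0}
    - {"dx": 0, "dy": 0.95, "dz": 0, "rx": 0, "ry": 0, "rz": 0}
    - {"dx": 0, "dy": 0.95, "dz": 0, "rx": 0, "ry": 0, "rz": 0}
    - {"dx": 0, "dy": 0.95, "dz": 0, "rx": 0, "ry": 0, "rz": 0}
    - {"dx": 0, "dy": 0.95, "dz": 0, "rx": 0, "ry": 0, "rz": 0}
    - {"dx": 0, "dy": 0.95, "dz": 0, "rx": 0, "ry": 0, "rz": 0}
    - {"dx": 0, "dy": 0.8, "dz": 0, "rx": 0, "ry": 0, "rz": 0}
    - {"dx": 0, "dy": 0, "dz": 0, "rx": 0, "ry": 0, "rz": 0}
    - {"dx": 0, "dy": 0, "dz": 0, "rx": 0, "ry": 0, "rz": 0}

```text
t: 44.5
tcp_pos: [0.486, 0.0706, 0.1354]
tool_rot: [1.0, -0.006, -0.0, 0.0]
force: [0.1, -0.5, -1.3]
finger_gap: 0.417
gripper_force: 60.3
```

>>> move_arm:
  targets:
    - {"dx": 0, "dy": 0, "dz": -0.8, "rx": 0, "ry": 0, "rz": 0}
    - {"dx": 0, "dy": 0, "dz": -0.8, "rx": 0, "ry": 0, "rz": 0}
    - {"dx": 0, "dy": 0, "dz": -0.7, "rx": 0, "ry": 0, "rz": 0}
    - {"dx": 0, "dy": 0, "dz": -0.5, "rx": 0, "ry": 0, "rz": 0}
    - {"dx": 0, "dy": 0, "dz": -0.2, "rx": 0, "ry": 0, "rz": 0}
    - {"dx": 0, "dy": 0, "dz": 0, "rx": 0, "ry": 0, "rz": 0}
    - {"dx": 0, "dy": 0, "dz": 0, "rx": 0, "ry": 0, "rz": 0}
    - {"dx": 0, "dy": 0, "dz": 0, "rx": 0, "ry": 0, "rz": 0}
    - {"dx": 0, "dy": 0, "dz": 0, "rx": 0, "ry": 0, "rz": 0}
    - {"dx": 0, "dy": 0, "dz": 0, "rx": 0, "ry": 0, "rz": 0}

```text
t: 45.75
tcp_pos: [0.4864, 0.0703, 0.0607]
tool_rot: [1.0, -0.006, 0.0, 0.0]
force: [1.4, 0.1, -1.8]
finger_gap: 0.417
gripper_force: 60.3
```

>>> move_arm:
  targets:
    - {"dx": 0, "dy": 0, "dz": 0, "rx": 0, "ry": 0, "rz": 0}
    - {"dx": 0, "dy": 0, "dz": 0, "rx": 0, "ry": 0, "rz": 0}
    - {"dx": 0, "dy": 0, "dz": 0, "rx": 0, "ry": 0, "rz": 0}
    - {"dx": 0, "dy": 0, "dz": 0.5, "rx": 0, "ry": 0, "rz": 0}
    - {"dx": 0, "dy": 0, "dz": 1, "rx": 0, "ry": 0, "rz": 0}
    - {"dx": 0, "dy": 0, "dz": 1, "rx": 0, "ry": 0, "rz": 0}
    - {"dx": 0, "dy": 0, "dz": 1, "rx": 0, "ry": 0, "rz": 0}
    - {"dx": 0, "dy": 0.5, "dz": 1, "rx": 0, "ry": 0, "rz": 0}
    - {"dx": 0, "dy": 1, "dz": 1, "rx": 0, "ry": 0, "rz": 0}
    - {"dx": 0, "dy": 1, "dz": 1, "rx": 0, "ry": 0, "rz": 0}
  claw: 54

```text
t: 47.0
tcp_pos: [0.4861, 0.1333, 0.2248]
tool_rot: [1.0, -0.006, 0.0, -0.0]
force: [0.2, -0.2, -1.1]
finger_gap: 0.54
gripper_force: 0.0
```

>>> move_arm:
  targets:
    - {"dx": 0, "dy": 1, "dz": 1, "rx": 0, "ry": 0, "rz": 0}
    - {"dx": 0, "dy": 1, "dz": 1, "rx": 0, "ry": 0, "rz": 0}
    - {"dx": 0, "dy": 1, "dz": 1, "rx": 0, "ry": 0, "rz": 0}
    - {"dx": 0, "dy": 1, "dz": 0, "rx": 0, "ry": 0, "rz": 0}
    - {"dx": 0, "dy": 1, "dz": 0, "rx": 0, "ry": 0, "rz": 0}
    - {"dx": 0, "dy": 1, "dz": 0, "rx": 0, "ry": 0, "rz": 0}
    - {"dx": 0, "dy": 0, "dz": 0, "rx": 0, "ry": 0, "rz": 0}
    - {"dx": 0, "dy": 0, "dz": 0, "rx": 0, "ry": 0, "rz": 0}
    - {"dx": 0, "dy": 0, "dz": 0, "rx": 0, "ry": 0, "rz": 0}
    - {"dx": 0, "dy": 0, "dz": 0, "rx": 0, "ry": 0, "rz": 0}
  claw: 40

```text
t: 48.25
tcp_pos: [0.4864, 0.2821, 0.2982]
tool_rot: [1.0, -0.006, -0.0, 0.0]
force: [0.0, -0.2, -1.3]
finger_gap: 0.402
gripper_force: 0.0
```

```bash
python3 - <<'E'
from h import *
print(sensors.sense()['tcp_pos'])
for k in knobs((255,150,520,330)): print(*k)
t=cams.snapshot("top");s=cams.snapshot("scene")
o=np.zeros((580,800,3),np.uint8)
a=cv2.resize(t[170:270,240:400],None,fx=3,fy=3,interpolation=cv2.INTER_CUBIC); o[:300,:480]=a
a=cv2.resize(s[230:300,260:460],None,fx=4,fy=4,interpolation=cv2.INTER_CUBIC); o[300:580]=a
cv2.imwrite("pics/k3.png",o[:,:,::-1])
E
```

```text
[0.4864 0.2821 0.2982]
[0.5559 0.009  0.026 ] [309.4024 222.3171] 82
[0.494  0.0713 0.026 ] [289.5    242.3333] 84
[ 0.491 -0.001  0.026] [312.8824 243.0118] 85
```

View pics/k3.png

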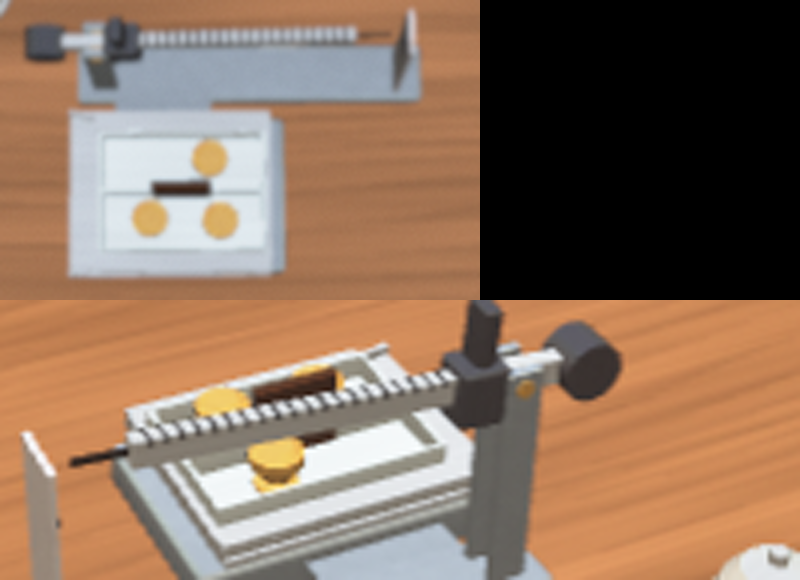

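All three knobs are in the tray, which is home (top inset: knobs at (209,157), (149,217) and (220,219)). Now I'm moving above the poise tab.

>>> move_arm:
  targets:
    - {"dx": 0.8, "dy": -0.9, "dz": 0, "rx": 0, "ry": 0, "rz": 0}
    - {"dx": 0.8, "dy": -0.9, "dz": 0, "rx": 0, "ry": 0, "rz": 0}
    - {"dx": 0.8, "dy": -0.9, "dz": 0, "rx": 0, "ry": 0, "rz": 0}
    - {"dx": 0.8, "dy": -0.9, "dz": 0, "rx": 0, "ry": 0, "rz": 0}
    - {"dx": 0.8, "dy": -0.9, "dz": 0, "rx": 0, "ry": 0, "rz": 0}
    - {"dx": 0.8, "dy": -0.9, "dz": 0, "rx": 0, "ry": 0, "rz": 0}
    - {"dx": 0.8, "dy": -0.9, "dz": 0, "rx": 0, "ry": 0, "rz": 0}
    - {"dx": 0.8, "dy": -0.9, "dz": 0, "rx": 0, "ry": 0, "rz": 0}
    - {"dx": 0.1, "dy": -0.45, "dz": -0.6, "rx": 0, "ry": 0, "rz": 0}
    - {"dx": 0, "dy": 0, "dz": -0.4, "rx": 0, "ry": 0, "rz": 0}
  claw: 40
  newtons: 20

```text
t: 49.65
tcp_pos: [0.6476, 0.0911, 0.2711]
tool_rot: [1.0, -0.007, -0.002, -0.0]
force: [-0.2, 0.1, -0.5]
finger_gap: 0.4
gripper_force: 0.0
```

```bash
python3 - <<'E'
from h import *
T=lambda x,y:(170+(x+.5)/3.6-.5,165+(y+.5)/3.6-.5)
for z in(.225,.235,.24): print(z,plane("top",T(392,42),z))
print(proj("scene",[[.647,.09,.235],[.65,.09,.235],[.65,.092,.24]]), "meas",250+496/3.8,215+57/3.8)
s=cams.snapshot("scene"); print(sensors.sense()['tcp_pos']); crop(s,(250,180,450,300),4,"pics/p.png")
E
```

```text
0.225 [0.6556 0.0932 0.225 ]
0.235 [0.6532 0.0927 0.235 ]
0.24 [0.6519 0.0924 0.24  ]
[[379.3968 228.9374]
 [380.0643 229.5614]
 [380.9557 227.5503]] meas 380.5263157894737 230.0
[0.6465 0.0918 0.2697]
```

View pics/p.png

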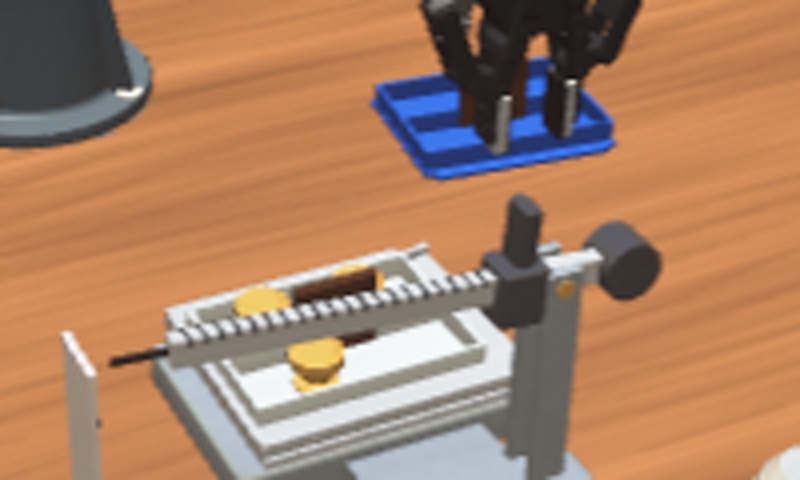

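The open fingertips (502–568, 140) straddle the tab (525,200) from above, about 3 mm too far left. I'm correcting and descending.

>>> move_arm:
  targets:
    - {"dx": 0.1, "dy": -0.1, "dz": 0, "rx": 0, "ry": 0, "rz": 0}
    - {"dx": 0, "dy": 0, "dz": -0.4, "rx": 0, "ry": 0, "rz": 0}
    - {"dx": 0, "dy": 0, "dz": -0.4, "rx": 0, "ry": 0, "rz": 0}
    - {"dx": 0, "dy": 0, "dz": -0.4, "rx": 0, "ry": 0, "rz": 0}
    - {"dx": 0, "dy": 0, "dz": -0.4, "rx": 0, "ry": 0, "rz": 0}
    - {"dx": 0, "dy": 0, "dz": -0.4, "rx": 0, "ry": 0, "rz": 0}
    - {"dx": 0, "dy": 0, "dz": -0.4, "rx": 0, "ry": 0, "rz": 0}
    - {"dx": 0, "dy": 0, "dz": -0.15, "rx": 0, "ry": 0, "rz": 0}
    - {"dx": 0, "dy": 0, "dz": 0, "rx": 0, "ry": 0, "rz": 0}
    - {"dx": 0, "dy": 0, "dz": 0, "rx": 0, "ry": 0, "rz": 0}

```text
t: 50.95
tcp_pos: [0.6517, 0.089, 0.2098]
tool_rot: [1.0, -0.006, 0.0, 0.0]
force: [0.5, 0.8, -0.5]
finger_gap: 0.395
gripper_force: 0.0
```

```bash
python3 - <<'E'
from h import *
s=cams.snapshot("scene"); print(sensors.sense()['tcp_pos'],sensors.sense()['force']); crop(s,(330,200,430,280),6,"pics/p2.png")
E
```

```text
[0.6517 0.089  0.2098] [-0.2239 -0.0605  0.1193]
```

View pics/p2.png

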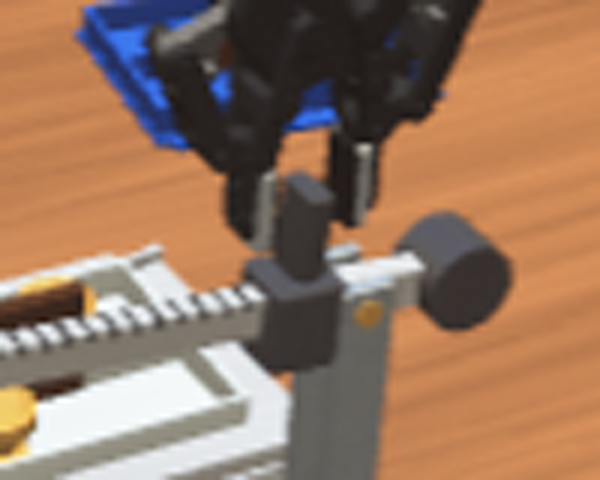

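The tab stands between the two fingers, centred to within a few mm. I'll set a 30% opening so one finger pushes the poise while the beam stays free.

>>> move_arm:
  targets:
    - {"dx": 0, "dy": 0, "dz": 0, "rx": 0, "ry": 0, "rz": 0}
    - {"dx": 0, "dy": 0, "dz": 0, "rx": 0, "ry": 0, "rz": 0}
    - {"dx": 0, "dy": -0.5, "dz": 0.04, "rx": 0, "ry": 0, "rz": 0}
    - {"dx": -0.01, "dy": -0.8, "dz": 0.04, "rx": 0, "ry": 0, "rz": 0}
    - {"dx": -0.01, "dy": -0.8, "dz": 0.04, "rx": 0, "ry": 0, "rz": 0}
    - {"dx": -0.01, "dy": -0.8, "dz": 0.04, "rx": 0, "ry": 0, "rz": 0}
    - {"dx": -0.01, "dy": -0.8, "dz": 0.04, "rx": 0, "ry": 0, "rz": 0}
    - {"dx": -0.01, "dy": -0.8, "dz": 0.04, "rx": 0, "ry": 0, "rz": 0}
    - {"dx": -0.01, "dy": -0.4, "dz": 0.04, "rx": 0, "ry": 0, "rz": 0}
    - {"dx": 0, "dy": -0.2, "dz": 0, "rx": 0, "ry": 0, "rz": 0}
  claw: 30

```text
t: 52.25
tcp_pos: [0.6497, -0.0392, 0.2161]
tool_rot: [1.0, -0.006, -0.0, -0.0]
force: [1.7, 2.1, -1.3]
finger_gap: 0.3
gripper_force: 0.9
```

```bash
cat >> h.py <<'E'
def poise():
    t=cams.snapshot("top"); s=cams.snapshot("scene"); 
    return t,s
E
python3 - <<'E'
from h import *
r=sensors.sense(); print(r['tcp_pos'],r['force'],r['finger_gap'])
s0=cv2.imread("pics/scene0.png")[:,:,::-1]; s=cams.snapshot("scene")
a=[cv2.resize(x[235:305,262:362],None,fx=4,fy=4,interpolation=cv2.INTER_CUBIC) for x in (s0,s)]
b=cv2.resize(s[190:290,262:462],None,fx=2.9,fy=2.9,interpolation=cv2.INTER_CUBIC)
o=np.zeros((580,800,3),np.uint8); o[:280,:400]=a[0]; o[:280,400:]=a[1]; o[290:580,:580]=b; cv2.imwrite("pics/b.png",o[:,:,::-1])
E
```

```text
[ 0.6497 -0.0392  0.2161] [ 1.7377  2.0714 -1.3437] 0.299828007372269
```

View pics/b.png

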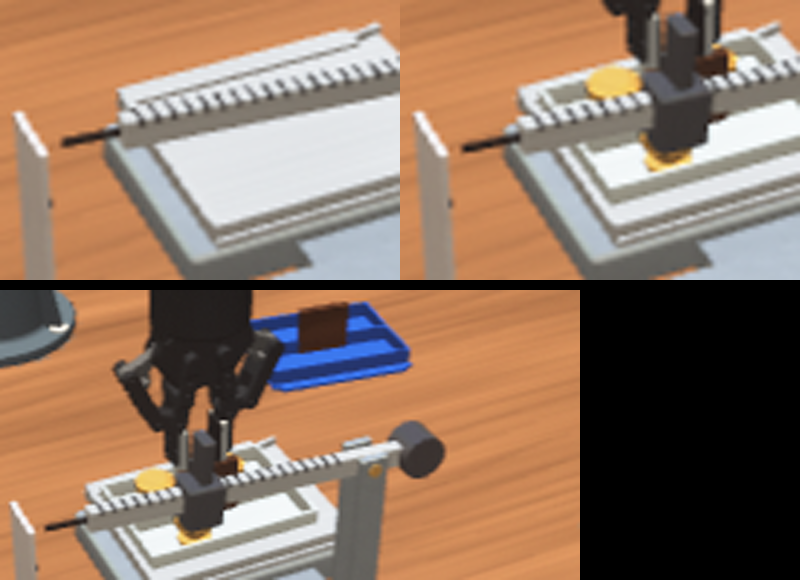

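The poise is sliding well, with the fingers straddling the tab and the beam slightly below its upper stop. I'm backing off to let it settle, then measuring the pointer in code.

>>> move_arm:
  targets:
    - {"dx": 0, "dy": 0.28, "dz": 0, "rx": 0, "ry": 0, "rz": 0}
    - {"dx": 0, "dy": 0, "dz": 0, "rx": 0, "ry": 0, "rz": 0}
    - {"dx": 0, "dy": 0, "dz": 0, "rx": 0, "ry": 0, "rz": 0}
    - {"dx": 0, "dy": 0, "dz": 0, "rx": 0, "ry": 0, "rz": 0}
    - {"dx": 0, "dy": 0, "dz": 0, "rx": 0, "ry": 0, "rz": 0}
    - {"dx": 0, "dy": 0, "dz": 0, "rx": 0, "ry": 0, "rz": 0}
    - {"dx": 0, "dy": 0, "dz": 0, "rx": 0, "ry": 0, "rz": 0}
    - {"dx": 0, "dy": 0, "dz": 0, "rx": 0, "ry": 0, "rz": 0}
    - {"dx": 0, "dy": 0, "dz": 0, "rx": 0, "ry": 0, "rz": 0}
    - {"dx": 0, "dy": 0, "dz": 0, "rx": 0, "ry": 0, "rz": 0}

```text
t: 53.55
tcp_pos: [0.6499, -0.0314, 0.2163]
tool_rot: [1.0, -0.006, 0.0, -0.0]
force: [0.7, 0.6, 0.2]
finger_gap: 0.298
gripper_force: 0.0
```

```bash
cat >> h.py <<'E'
def ptr(im):
    R=[]
    for c in range(280,291):
        v=im[258:300,c].max(1).astype(float); i=int(v.argmin()); 
        lo,hi=max(0,i-3),i+4; w=np.clip(110-v[lo:hi],0,None); 
        R.append((c,258+(w*np.arange(lo,hi)).sum()/max(w.sum(),1e-6),v[i]))
    return np.array(R)
# tip projected for theta
PIV=lambda:np.array([.648,.115,0])
def rowshift(th,z0,c=285.):
    u=np.array([-.011,-1,0]); e=[]
    for r in(.255,.285):
        p=PIV()+u*r*np.cos(th); p[2]=z0+r*np.sin(th); e.append(p)
    q=proj("scene",e); k=(q[1,1]-q[0,1])/(q[1,0]-q[0,0]); return q[0,1]+k*(c-q[0,0]),q
E
python3 - <<'E'
from h import *
s0=cv2.imread("pics/scene0.png")[:,:,::-1]; s=cams.snapshot("scene"); r=sensors.sense(); print(r['tcp_pos'],r['force'])
print(ptr(s0).round(2)); print(ptr(s).round(2))
for z in (.19,.2): 
  for th in(.08,0,-.08): print(z,th,rowshift(th,z))
E
```

```text
[ 0.6499 -0.0314  0.2164] [-0.2162  0.305   0.3708]
[[280.   269.73  44.  ]
 [281.   269.63  43.  ]
 [282.   269.5   58.  ]
 [283.   269.27  52.  ]
 [284.   268.9   45.  ]
 [285.   268.72  43.  ]
 [286.   268.62  43.  ]
 [287.   268.5   57.  ]
 [288.   268.39  53.  ]
 [289.   268.1   47.  ]
 [290.   267.66  44.  ]]
[[280.   269.74  43.  ]
 [281.   269.63  43.  ]
 [282.   269.5   58.  ]
 [283.   269.25  52.  ]
 [284.   268.9   44.  ]
 [285.   268.72  42.  ]
 [286.   268.65  41.  ]
 [287.   268.51  58.  ]
 [288.   268.4   54.  ]
 [289.   268.1   47.  ]
 [290.   267.67  42.  ]]
0.19 0.08 (np.float64(262.1430985114307), array([[288.4616, 261.4816],
       [275.6835, 263.9235]]))
0.19 0 (np.float64(269.877218095131), array([[288.4248, 268.9635],
       [275.7826, 272.3363]]))
0.19 -0.08 (np.float64(277.5051192318392), array([[289.0624, 276.118 ],
       [276.6451, 280.3579]]))
0.2 0.08 (np.float64(258.4222410854894), array([[288.3101, 257.7998],
       [275.466 , 260.215 ]]))
0.2 0 (np.float64(266.21955634870756), array([[288.2749, 265.3546],
       [275.5684, 268.7105]]))
0.2 -0.08 (np.float64(273.90905983267356), array([[288.9173, 272.5806],
       [276.438 , 276.8127]]))
```

>>> move_arm:
  targets:
    - {"dx": 0, "dy": -0.5, "dz": 0, "rx": 0, "ry": 0, "rz": 0}
    - {"dx": 0, "dy": -0.3, "dz": 0, "rx": 0, "ry": 0, "rz": 0}
    - {"dx": 0, "dy": 0, "dz": 0, "rx": 0, "ry": 0, "rz": 0}
    - {"dx": 0, "dy": 0.28, "dz": 0, "rx": 0, "ry": 0, "rz": 0}
    - {"dx": 0, "dy": 0, "dz": 0, "rx": 0, "ry": 0, "rz": 0}
    - {"dx": 0, "dy": 0, "dz": 0, "rx": 0, "ry": 0, "rz": 0}
    - {"dx": 0, "dy": 0, "dz": 0, "rx": 0, "ry": 0, "rz": 0}
    - {"dx": 0, "dy": 0, "dz": 0, "rx": 0, "ry": 0, "rz": 0}
    - {"dx": 0, "dy": 0, "dz": 0, "rx": 0, "ry": 0, "rz": 0}
    - {"dx": 0, "dy": 0, "dz": 0, "rx": 0, "ry": 0, "rz": 0}

```text
t: 54.85
tcp_pos: [0.6499, -0.0445, 0.2163]
tool_rot: [1.0, -0.006, -0.0, 0.0]
force: [0.2, 0.1, -0.2]
finger_gap: 0.301
gripper_force: 0.0
```

```bash
cat > pp.py <<'E'
from h import *
s=cams.snapshot("scene"); s=cams.snapshot("scene"); r=sensors.sense(); print(r['t'],r['tcp_pos'],r['force'])
P=ptr(s); k=np.polyfit(P[:,0]-285,P[:,1],1); print("row285",k[1],"slope",k[0],"theta~",.08-(k[1]-268.75)*.08/7.73)
E
python3 pp.py; python3 -c "
from h import *
for y in(-.18,-.187): 
  o,d=ray('scene',(274,285.7)); print(o+d*(y-o[1])/d[1]); print((o+d*(.668-o[0])/d[0]))"
```

```text
54.95 [ 0.6499 -0.0445  0.2163] [-0.5893 -0.3148 -0.5095]
row285 272.68705307972556 slope -0.19403609812698777 theta~ 0.03925430189158543
[ 0.6567 -0.18    0.1643]
[ 0.668  -0.1838  0.1739]
[ 0.6777 -0.187   0.1821]
[ 0.668  -0.1838  0.1739]
```

>>> move_arm:
  targets:
    - {"dx": 0, "dy": -0.25, "dz": 0, "rx": 0, "ry": 0, "rz": 0}
    - {"dx": 0, "dy": -0.25, "dz": 0, "rx": 0, "ry": 0, "rz": 0}
    - {"dx": 0, "dy": 0, "dz": 0, "rx": 0, "ry": 0, "rz": 0}
    - {"dx": 0, "dy": 0.28, "dz": 0, "rx": 0, "ry": 0, "rz": 0}
    - {"dx": 0, "dy": 0, "dz": 0, "rx": 0, "ry": 0, "rz": 0}
    - {"dx": 0, "dy": 0, "dz": 0, "rx": 0, "ry": 0, "rz": 0}
    - {"dx": 0, "dy": 0, "dz": 0, "rx": 0, "ry": 0, "rz": 0}
    - {"dx": 0, "dy": 0, "dz": 0, "rx": 0, "ry": 0, "rz": 0}
    - {"dx": 0, "dy": 0, "dz": 0, "rx": 0, "ry": 0, "rz": 0}
    - {"dx": 0, "dy": 0, "dz": 0, "rx": 0, "ry": 0, "rz": 0}

```text
t: 56.2
tcp_pos: [0.6499, -0.05, 0.2163]
tool_rot: [1.0, -0.006, 0.0, 0.0]
force: [0.0, 0.6, 0.5]
finger_gap: 0.298
gripper_force: 0.0
```

>>> move_arm:
  targets:
    - {"dx": 0, "dy": 0, "dz": 0, "rx": 0, "ry": 0, "rz": 0}
    - {"dx": 0, "dy": 0, "dz": 0, "rx": 0, "ry": 0, "rz": 0}
    - {"dx": 0, "dy": 0, "dz": 0, "rx": 0, "ry": 0, "rz": 0}
    - {"dx": 0, "dy": 0, "dz": 0, "rx": 0, "ry": 0, "rz": 0}
    - {"dx": 0, "dy": 0, "dz": 0, "rx": 0, "ry": 0, "rz": 0}
    - {"dx": 0, "dy": 0, "dz": 0, "rx": 0, "ry": 0, "rz": 0}
    - {"dx": 0, "dy": 0, "dz": 0, "rx": 0, "ry": 0, "rz": 0}
    - {"dx": 0, "dy": 0, "dz": 0, "rx": 0, "ry": 0, "rz": 0}
    - {"dx": 0, "dy": 0, "dz": 0, "rx": 0, "ry": 0, "rz": 0}
    - {"dx": 0, "dy": 0, "dz": 0, "rx": 0, "ry": 0, "rz": 0}

```text
t: 57.45
tcp_pos: [0.6499, -0.0499, 0.2163]
tool_rot: [1.0, -0.006, -0.0, -0.0]
force: [-0.2, -0.6, 0.7]
finger_gap: 0.306
gripper_force: 0.0
```

```bash
python3 pp.py
```

```text
57.55 [ 0.6499 -0.0499  0.2163] [-0.024   0.0111  0.3743]
row285 274.64043065238957 slope -0.23799069590510147 theta~ 0.019038233869189465
```

>>> move_arm:
  targets:
    - {"dx": 0, "dy": -0.25, "dz": 0, "rx": 0, "ry": 0, "rz": 0}
    - {"dx": 0, "dy": -0.135, "dz": 0, "rx": 0, "ry": 0, "rz": 0}
    - {"dx": 0, "dy": 0, "dz": 0, "rx": 0, "ry": 0, "rz": 0}
    - {"dx": 0, "dy": 0.28, "dz": 0, "rx": 0, "ry": 0, "rz": 0}
    - {"dx": 0, "dy": 0, "dz": 0, "rx": 0, "ry": 0, "rz": 0}
    - {"dx": 0, "dy": 0, "dz": 0, "rx": 0, "ry": 0, "rz": 0}
    - {"dx": 0, "dy": 0, "dz": 0, "rx": 0, "ry": 0, "rz": 0}
    - {"dx": 0, "dy": 0, "dz": 0, "rx": 0, "ry": 0, "rz": 0}
    - {"dx": 0, "dy": 0, "dz": 0, "rx": 0, "ry": 0, "rz": 0}
    - {"dx": 0, "dy": 0, "dz": 0, "rx": 0, "ry": 0, "rz": 0}

```text
t: 58.8
tcp_pos: [0.6499, -0.0526, 0.2163]
tool_rot: [1.0, -0.006, -0.0, -0.0]
force: [0.1, -0.3, -1.3]
finger_gap: 0.304
gripper_force: 0.0
```

```bash
python3 pp.py
```

```text
58.9 [ 0.6499 -0.0526  0.2163] [0.1964 0.6777 0.0794]
row285 275.22503082611223 slope -0.2628771574527167 theta~ 0.012988038022124393
```

>>> move_arm:
  targets:
    - {"dx": 0, "dy": 0, "dz": 0, "rx": 0, "ry": 0, "rz": 0}
    - {"dx": 0, "dy": 0, "dz": 0, "rx": 0, "ry": 0, "rz": 0}
    - {"dx": 0, "dy": 0, "dz": 0, "rx": 0, "ry": 0, "rz": 0}
    - {"dx": 0, "dy": 0, "dz": 0, "rx": 0, "ry": 0, "rz": 0}
    - {"dx": 0, "dy": 0, "dz": 0, "rx": 0, "ry": 0, "rz": 0}
    - {"dx": 0, "dy": 0, "dz": 0, "rx": 0, "ry": 0, "rz": 0}
    - {"dx": 0, "dy": 0, "dz": 0, "rx": 0, "ry": 0, "rz": 0}
    - {"dx": 0, "dy": 0, "dz": 0, "rx": 0, "ry": 0, "rz": 0}
    - {"dx": 0, "dy": 0, "dz": 0, "rx": 0, "ry": 0, "rz": 0}
    - {"dx": 0, "dy": 0, "dz": 0, "rx": 0, "ry": 0, "rz": 0}

```text
t: 60.15
tcp_pos: [0.6499, -0.0526, 0.2163]
tool_rot: [1.0, -0.006, 0.0, 0.0]
force: [-0.4, 0.1, 0.1]
finger_gap: 0.299
gripper_force: 0.0
```

```bash
python3 pp.py
```

```text
60.25 [ 0.6499 -0.0526  0.2163] [-0.1728  0.303   0.2404]
row285 275.24788079679803 slope -0.25888477193723597 theta~ 0.012751557083590909
```

>>> move_arm:
  targets:
    - {"dx": 0, "dy": 0, "dz": 0.3, "rx": 0, "ry": 0, "rz": 0}
    - {"dx": 0, "dy": 0, "dz": 0.6, "rx": 0, "ry": 0, "rz": 0}
    - {"dx": 0, "dy": 0, "dz": 0.6, "rx": 0, "ry": 0, "rz": 0}
    - {"dx": 0, "dy": 0, "dz": 0.3, "rx": 0, "ry": 0, "rz": 0}
    - {"dx": 0, "dy": 0, "dz": 0, "rx": 0, "ry": 0, "rz": 0}
    - {"dx": 0, "dy": 0, "dz": 0, "rx": 0, "ry": 0, "rz": 0}
    - {"dx": 0, "dy": 0, "dz": 0, "rx": 0, "ry": 0, "rz": 0}
    - {"dx": 0, "dy": 0, "dz": 0, "rx": 0, "ry": 0, "rz": 0}
    - {"dx": 0, "dy": 0, "dz": 0, "rx": 0, "ry": 0, "rz": 0}
    - {"dx": 0, "dy": 0, "dz": 0, "rx": 0, "ry": 0, "rz": 0}

```text
t: 61.5
tcp_pos: [0.6498, -0.0526, 0.2612]
tool_rot: [1.0, -0.006, -0.0, -0.0]
force: [-0.0, -0.2, -0.1]
finger_gap: 0.306
gripper_force: 0.0
```

```bash
python3 pp.py; python3 - <<'E'
from h import *
s=cams.snapshot("scene"); print(ptr(s).round(2)); cv2.imwrite("pics/bal.png",s[:,:,::-1])
# line brightness of the centre-mark dot
print(s[276:296,270:279].max(2))
E
```

```text
61.6 [ 0.6499 -0.0526  0.2613] [0.6353 0.6469 0.9001]
row285 275.24691883274005 slope -0.25799484584720356 theta~ 0.01276151272714049
[[280.   276.63  43.  ]
 [281.   276.32  59.  ]
 [282.   275.99  49.  ]
 [283.   275.65  43.  ]
 [284.   275.59  42.  ]
 [285.   275.32  58.  ]
 [286.   274.99  49.  ]
 [287.   274.61  42.  ]
 [288.   274.31  46.  ]
 [289.   274.09  47.  ]
 [290.   274.25  43.  ]]
[[152 153 160 169 187 191 190 156 105]
 [151 153 159 166 184 191 193 129  49]
 [151 152 157 161 186 198 200 151 105]
 [152 153 156 161 190 203 203 199 196]
 [151 152 157 160 190 206 206 206 206]
 [151 152 156 159 191 206 205 204 203]
 [152 152 156 157 183 201 205 206 206]
 [151 152 155 158 183 204 209 210 210]
 [151 151 154 158 162 195 210 210 210]
 [151 150 153 158 120 178 209 209 209]
 [151 151 152 156 119 177 208 208 208]
 [150 150 151 157 169 197 208 207 208]
 [152 151 150 154 174 199 205 203 201]
 [151 151 151 153 170 192 199 199 200]
 [151 151 150 153 165 191 202 202 200]
 [152 151 151 155 164 191 203 205 205]
 [152 152 152 157 166 194 206 207 208]
 [151 152 151 156 167 196 207 206 206]
 [152 151 151 155 160 191 204 204 202]
 [152 151 152 155 158 189 202 202 202]]
```

>>> move_arm:
  targets:
    - {"dx": 0, "dy": 0, "dz": -0.6, "rx": 0, "ry": 0, "rz": 0}
    - {"dx": 0, "dy": 0, "dz": -0.6, "rx": 0, "ry": 0, "rz": 0}
    - {"dx": 0, "dy": 0, "dz": -0.6, "rx": 0, "ry": 0, "rz": 0}
    - {"dx": 0, "dy": -0.12, "dz": 0, "rx": 0, "ry": 0, "rz": 0}
    - {"dx": 0, "dy": -0.11, "dz": 0, "rx": 0, "ry": 0, "rz": 0}
    - {"dx": 0, "dy": -0.04, "dz": 0, "rx": 0, "ry": 0, "rz": 0}
    - {"dx": 0, "dy": -0.04, "dz": 0, "rx": 0, "ry": 0, "rz": 0}
    - {"dx": 0, "dy": -0.04, "dz": 0, "rx": 0, "ry": 0, "rz": 0}
    - {"dx": 0, "dy": 0, "dz": 0, "rx": 0, "ry": 0, "rz": 0}
    - {"dx": 0, "dy": 0.28, "dz": 0, "rx": 0, "ry": 0, "rz": 0}

```text
t: 62.9
tcp_pos: [0.6498, -0.0547, 0.2164]
tool_rot: [1.0, -0.006, -0.0, 0.0]
force: [0.5, -0.2, 0.3]
finger_gap: 0.301
gripper_force: 0.0
```

>>> move_arm:
  targets:
    - {"dx": 0, "dy": 0, "dz": 0, "rx": 0, "ry": 0, "rz": 0}
    - {"dx": 0, "dy": 0, "dz": 0, "rx": 0, "ry": 0, "rz": 0}
    - {"dx": 0, "dy": 0, "dz": 0, "rx": 0, "ry": 0, "rz": 0}
    - {"dx": 0, "dy": 0, "dz": 0, "rx": 0, "ry": 0, "rz": 0}
    - {"dx": 0, "dy": 0, "dz": 0, "rx": 0, "ry": 0, "rz": 0}
    - {"dx": 0, "dy": 0, "dz": 0, "rx": 0, "ry": 0, "rz": 0}
    - {"dx": 0, "dy": 0, "dz": 0, "rx": 0, "ry": 0, "rz": 0}
    - {"dx": 0, "dy": 0, "dz": 0, "rx": 0, "ry": 0, "rz": 0}
    - {"dx": 0, "dy": 0, "dz": 0, "rx": 0, "ry": 0, "rz": 0}
    - {"dx": 0, "dy": 0, "dz": 0, "rx": 0, "ry": 0, "rz": 0}

```text
t: 64.15
tcp_pos: [0.6499, -0.0543, 0.2163]
tool_rot: [1.0, -0.006, 0.0, 0.0]
force: [0.2, 0.6, 0.4]
finger_gap: 0.299
gripper_force: 0.0
```

```bash
python3 pp.py
```

```text
64.25 [ 0.6499 -0.0543  0.2163] [ 0.0871 -0.2629  0.2015]
row285 275.4407496678605 slope -0.26547868117494383 theta~ 0.010755501496916203
```

>>> move_arm:
  targets:
    - {"dx": 0, "dy": -0.12, "dz": 0, "rx": 0, "ry": 0, "rz": 0}
    - {"dx": 0, "dy": -0.1, "dz": 0, "rx": 0, "ry": 0, "rz": 0}
    - {"dx": 0, "dy": -0.04, "dz": 0, "rx": 0, "ry": 0, "rz": 0}
    - {"dx": 0, "dy": -0.04, "dz": 0, "rx": 0, "ry": 0, "rz": 0}
    - {"dx": 0, "dy": -0.04, "dz": 0, "rx": 0, "ry": 0, "rz": 0}
    - {"dx": 0, "dy": 0, "dz": 0, "rx": 0, "ry": 0, "rz": 0}
    - {"dx": 0, "dy": 0.28, "dz": 0, "rx": 0, "ry": 0, "rz": 0}
    - {"dx": 0, "dy": 0, "dz": 0, "rx": 0, "ry": 0, "rz": 0}
    - {"dx": 0, "dy": 0, "dz": 0, "rx": 0, "ry": 0, "rz": 0}
    - {"dx": 0, "dy": 0, "dz": 0, "rx": 0, "ry": 0, "rz": 0}

```text
t: 65.5
tcp_pos: [0.6499, -0.056, 0.2164]
tool_rot: [1.0, -0.006, 0.0, 0.0]
force: [0.2, -0.6, -0.1]
finger_gap: 0.297
gripper_force: 0.0
```

>>> move_arm:
  targets:
    - {"dx": 0, "dy": 0, "dz": 0, "rx": 0, "ry": 0, "rz": 0}
    - {"dx": 0, "dy": 0, "dz": 0, "rx": 0, "ry": 0, "rz": 0}
    - {"dx": 0, "dy": 0, "dz": 0, "rx": 0, "ry": 0, "rz": 0}
    - {"dx": 0, "dy": 0, "dz": 0, "rx": 0, "ry": 0, "rz": 0}
    - {"dx": 0, "dy": 0, "dz": 0, "rx": 0, "ry": 0, "rz": 0}
    - {"dx": 0, "dy": 0, "dz": 0, "rx": 0, "ry": 0, "rz": 0}
    - {"dx": 0, "dy": 0, "dz": 0, "rx": 0, "ry": 0, "rz": 0}
    - {"dx": 0, "dy": 0, "dz": 0, "rx": 0, "ry": 0, "rz": 0}
    - {"dx": 0, "dy": 0, "dz": 0, "rx": 0, "ry": 0, "rz": 0}
    - {"dx": 0, "dy": 0, "dz": 0, "rx": 0, "ry": 0, "rz": 0}

```text
t: 66.75
tcp_pos: [0.6499, -0.0558, 0.2163]
tool_rot: [1.0, -0.006, -0.0, -0.0]
force: [0.5, -0.7, -0.2]
finger_gap: 0.301
gripper_force: 0.0
```

```bash
python3 pp.py
```

```text
66.85 [ 0.6499 -0.0558  0.2163] [0.0453 0.8761 0.1061]
row285 276.4976701576173 slope -0.2975578915981924 theta~ -0.0001828735587816599
```

>>> move_arm:
  targets:
    - {"dx": 0, "dy": 0, "dz": 0.4, "rx": 0, "ry": 0, "rz": 0}
    - {"dx": 0, "dy": 0, "dz": 0.8, "rx": 0, "ry": 0, "rz": 0}
    - {"dx": 0, "dy": 0, "dz": 1, "rx": 0, "ry": 0, "rz": 0}
    - {"dx": 0, "dy": 0, "dz": 1, "rx": 0, "ry": 0, "rz": 0}
    - {"dx": -0.5, "dy": -1, "dz": 0.5, "rx": 0, "ry": 0, "rz": 0}
    - {"dx": -0.5, "dy": -1, "dz": 0, "rx": 0, "ry": 0, "rz": 0}
    - {"dx": -0.5, "dy": -1, "dz": 0, "rx": 0, "ry": 0, "rz": 0}
    - {"dx": -0.5, "dy": -1, "dz": 0, "rx": 0, "ry": 0, "rz": 0}
    - {"dx": 0, "dy": 0, "dz": 0, "rx": 0, "ry": 0, "rz": 0}
    - {"dx": 0, "dy": 0, "dz": 0, "rx": 0, "ry": 0, "rz": 0}

```text
t: 68.1
tcp_pos: [0.6002, -0.1554, 0.3093]
tool_rot: [1.0, -0.006, 0.001, -0.0]
force: [-0.1, 0.2, -0.0]
finger_gap: 0.298
gripper_force: 0.0
```

```bash
python3 pp.py; python3 - <<'E'
from h import *
s=cams.snapshot("scene")
for c,a in blobs("scene",s,(15,110,120),(30,255,255),(120,230,420,400),15): print(c,a)
for k in knobs((255,150,520,330)): print(*k)
E
```

```text
68.2 [ 0.6003 -0.155   0.3091] [ 0.7264 -0.442   0.5768]
row285 276.46209112228024 slope -0.2845711513313992 theta~ 0.00018534414198974336
[313.4494 255.9438] 89
[391.0625 251.875 ] 16
[332.8696 270.7391] 23
[0.5566 0.0089 0.026 ] [309.4286 222.0833] 84
[0.4942 0.0712 0.026 ] [289.5422 242.2892] 83
[0.4937 0.0024 0.026 ] [311.7857 242.1607] 56
```

The beam is level, with theta near 0 and steady after the gripper withdrew. All three knobs are in the tray, so I'm handing in.

```bash
python3 -c "
from station import order
print(order.sign_off())"
```

```text
the job is handed in; nothing more can be done
None
```

The job is handed in: the tray is home against the stop with all three brass knobs in it, and the beam settled with its pointer at the centre mark (about 0.000 rad by my camera estimate). The arm did not go near the bell, mug or cash box.

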